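# Refit the lint screens and set the damper

### The job

First shut the damper: turn the black knob clockwise until the red pointer is home at its black stop. Then put every clean lint screen lying on the washer deck back into the filter box, one to a bay in any bay, hooking its orange tongue under the yellow lip on the box's near side and swinging it down until it lies flat and fully home. When all are in, turn the knob back a little at a time until the red pointer stands on the green mark; leave the red-lidded tin and the button pot where they are.

Things in the scene. Friction and masses are not known exactly. Their poses are not given: they have to be found in the camera images.
- screen_1_grip (a point): Lint screen, 130 x 60 mm, flat, 150 g: white frame 114 x 60 x 8 mm with steel mesh and an upright orange grip plate, 10 mm thick (x), 50 long (y), its top 44 mm over the screen's underside. Point on the grip, 31 mm above the underside, 73 mm in +x from the tongue's edge, 57 mm from the opposite edge. Own x: from tongue to opposite edge; z up. May be absent (None).
- screen_1_tongue (a point): Middle of the free edge of that screen's thin orange tongue (16 mm long, 50 wide, 4 thick, level with the screen's underside, along its -x edge), at the underside; same axes as the grip point. May be absent (None).
- screen_2_grip (a point): Lint screen, 130 x 60 mm, flat, 150 g: white frame 114 x 60 x 8 mm with steel mesh and an upright orange grip plate, 10 mm thick (x), 50 long (y), its top 44 mm over the screen's underside. Point on the grip, 31 mm above the underside, 73 mm in +x from the tongue's edge, 57 mm from the opposite edge. Own x: from tongue to opposite edge; z up. May be absent (None).
- screen_2_tongue (a point): Middle of the free edge of that screen's thin orange tongue (16 mm long, 50 wide, 4 thick, level with the screen's underside, along its -x edge), at the underside; same axes as the grip point. May be absent (None).
- screen_3_grip (a point): Lint screen, 130 x 60 mm, flat, 150 g: white frame 114 x 60 x 8 mm with steel mesh and an upright orange grip plate, 10 mm thick (x), 50 long (y), its top 44 mm over the screen's underside. Point on the grip, 31 mm above the underside, 73 mm in +x from the tongue's edge, 57 mm from the opposite edge. Own x: from tongue to opposite edge; z up. May be absent (None).
- screen_3_tongue (a point): Middle of the free edge of that screen's thin orange tongue (16 mm long, 50 wide, 4 thick, level with the screen's underside, along its -x edge), at the underside; same axes as the grip point. May be absent (None).
- bay_1 (a point): Leftmost bay of the grey fixed filter box (150 mm in x, 292 in y). Point on the bay floor (12 mm over the deck), at the middle of the foot of its near wall; x points into the bay, away from the robot, y left, z up. The bay is 134 mm long (x), 66 wide (y); far and side walls rise 8 mm above its floor. A yellow lip overhangs x = 0 to 9 mm, underside 11 mm and top 15 mm above the bay floor.
- bay_2 (a point): Middle bay, like bay 1, 72 mm to its right. A screen cannot drop straight in: with its far edge raised 8 to 25 degrees its tongue goes under the lip to the near wall, then it turns down flat. Seated, it lies flat on the bay floor, its grip up, with about 4 mm play in x and 3 mm to each side.
- bay_3 (a point): Right bay, like bay 1, 72 mm right of bay 2 and next to the blue control panel (its top 24 mm over the deck).
- knob_grip (a point): Black damper knob on the blue panel at the right end of the filter box, turning about the vertical: bar grip 42 mm long (own x) x 12 mm thick (own y), its top 9 mm above this point and the knob's 38 mm round foot 21 mm below it. The point is on the axis; own x runs along the bar.
- damper_knob (a joint): Knob angle, rad, counter-clockwise from above is positive, range -3.0 (damper shut, firm stop) to 4.1; light friction (0.04 N m), stays where left.
- damper_pointer (a joint): Angle of the red pointer on the white round dial on the near side of the knob, rad, counter-clockwise from above positive, 0 = pointing along the box's x (away from the robot). Geared to the knob: it turns the same way by one third of the knob's angle. Damper shut: -1.0, the pointer rests beside the small black stop on the dial's right.
- set_mark (a joint): Angle of the green mark on the rim of the same dial, same zero and sense as the pointer; it stays still. The pointer is on the mark when the two angles are equal.
- pointer_tip (a point): Tip of the red pointer, 21 mm from the dial's centre; own x points outward along the pointer.
- mark_tip (a point): Inner end of the green mark, 21.5 mm from the dial's centre; own x points outward.
- washer_tin: Bystander: flat red-lidded tin, 62 mm across, 24 high; origin at the centre of its underside.
- button_pot: Bystander: round pot with a red lid, 58 mm across, 50 high; origin at the centre of its underside.

How it is judged (in metres and radians):
On the way, in this order (a step that is already met when the one before it is completed fails the run):
1. the damper is shut: the pointer is home at its black stop (value of joint damper_pointer below -0.92 rad), for 0.2 s.
2. every screen present is hooked under the lip and lies flat in a bay (((x of screen_1_tongue in the frame of bay_1 between -0.003 and 0.0065 m and y of screen_1_tongue in the frame of bay_1 between -0.008 and 0.008 m and z of screen_1_tongue in the frame of bay_1 between -0.003 and 0.004 m) or (x of screen_1_tongue in the frame of bay_2 between -0.003 and 0.0065 m and y of screen_1_tongue in the frame of bay_2 between -0.008 and 0.008 m and z of screen_1_tongue in the frame of bay_2 between -0.003 and 0.004 m) or (x of screen_1_tongue in the frame of bay_3 between -0.003 and 0.0065 m and y of screen_1_tongue in the frame of bay_3 between -0.008 and 0.008 m and z of screen_1_tongue in the frame of bay_3 between -0.003 and 0.004 m)) and angle between each of screen_1_tongue, screen_2_tongue, screen_3_tongue's own z axis and vertical below 0.04 rad and ((x of screen_2_tongue in the frame of bay_1 between -0.003 and 0.0065 m and y of screen_2_tongue in the frame of bay_1 between -0.008 and 0.008 m and z of screen_2_tongue in the frame of bay_1 between -0.003 and 0.004 m) or (x of screen_2_tongue in the frame of bay_2 between -0.003 and 0.0065 m and y of screen_2_tongue in the frame of bay_2 between -0.008 and 0.008 m and z of screen_2_tongue in the frame of bay_2 between -0.003 and 0.004 m) or (x of screen_2_tongue in the frame of bay_3 between -0.003 and 0.0065 m and y of screen_2_tongue in the frame of bay_3 between -0.008 and 0.008 m and z of screen_2_tongue in the frame of bay_3 between -0.003 and 0.004 m)) and ((x of screen_3_tongue in the frame of bay_1 between -0.003 and 0.0065 m and y of screen_3_tongue in the frame of bay_1 between -0.008 and 0.008 m and z of screen_3_tongue in the frame of bay_1 between -0.003 and 0.004 m) or (x of screen_3_tongue in the frame of bay_2 between -0.003 and 0.0065 m and y of screen_3_tongue in the frame of bay_2 between -0.008 and 0.008 m and z of screen_3_tongue in the frame of bay_2 between -0.003 and 0.004 m) or (x of screen_3_tongue in the frame of bay_3 between -0.003 and 0.0065 m and y of screen_3_tongue in the frame of bay_3 between -0.008 and 0.008 m and z of screen_3_tongue in the frame of bay_3 between -0.003 and 0.004 m))), for 0.2 s.
3. the pointer stands on the green mark (angle between the x axis of pointer_tip and the x axis of mark_tip, either way round below 0.07 rad), for 0.2 s.
At the end, for the whole second after the job is handed in: Every screen present lies in a bay of its own: tongue edge under the lip within 6.5 mm of the near wall, within 8 mm of the bay's middle line, on the bay floor (within 4 mm) and flat within 0.04 rad; the pointer is within 0.07 rad of the mark and the knob is still (all of step 2 and angle between the x axis of pointer_tip and the x axis of mark_tip, either way round below 0.07 rad and velocity of joint damper_knob between -0.05 and 0.05 rad/s); the robot touches nothing.
It fails at once if a bystander (red-lidded tin or button pot) is moved more than 3 cm (distance of any of washer_tin, button_pot from where it was at the start of the episode above 0.03 m).
Of screen_1, screen_2, screen_3 only 2 to 3 are there at a start; the rules pass over those that are not, and their reading is None.
At some moment in a run one of screen_1, screen_2, screen_3 may be knocked a few centimetres aside while the robot is not near it.
Once in a run the grip may slacken for a moment while it holds something.
It also fails if it takes over 210 s, if anything falls off the work surface, if the arm or the gripper's body presses on something with over 40 N, if the wrist force passes 120 N, or if a joint passes its speed limit or range.

### The arm

A 6-joint arm with a two-finger parallel gripper is mounted at the origin on a cart in front of the work surface, level with it; the furniture and walls round the work are solid. World frame = base frame: x ahead of the robot, y to its left, z up, the work surface at z = 0. Lengths are in m, angles in degrees, forces in N, time in s.
With the tool pointing down it reaches from about 0.3 to 0.75 m from the base axis. Payload 8.5 kg.
Tool frame: the origin (TCP) lies between the finger pads; the fingertips stand ahead of it and the grasp point (between the pads) lies 8 mm behind it (env.tcp_to_tips is the z of the fingertips in the tool frame, in m); z points along the fingers, x is the direction in which the jaws open and shut, and the axes are right-handed (so a half turn about z gives the same grasp; the last joint's range is limited). The gripper opens to 85 mm and grips with 20 to 120 N. Pads are 22 mm wide; open, the fingers measure 114 mm over their backs; the gripper's body (76 mm by 85 mm) begins 54 mm behind the grasp point. The pads swing forward as they close: fully open they stand 13 mm farther back than shut.
Start: joints at [63.18, 21.807, 74.336, -0, 83.858, -12.336], TCP at [0.138, 0.533, 0.242] pointing down, gripper open.
Joint ranges: [-178.18, 178.18], [-50.72, 133.34], [12.68, 142.11], [-81.47, 261.47], [9.98, 163.14], [-165.26, 165.26]. Speed limits (degrees/s): [136.94, 136.94, 180, 180, 180, 180].

### API

Orientations are given as a 3x3 rotation matrix whose columns are the frame's x, y, z axes.
In Python, from rig import observe, viewer, env gives the robot as it stands.
- The arm moves only by the tool jog_arm, never from a script. Its arguments are lists of equal length, an entry for each row: "dr": the turn, a rotation vector about the tool's x, y, z in rad, a list of three; "slide": the shift along the tool's x, y, z in m, a list of three; "gripper": the opening, from -1 (shut) to 1 (fully open), so that 0 is half open. In form: {"dr": [[rx, ry, rz], ...], "slide": [[dx, dy, dz], ...], "gripper": [gripper, ...]}. A call has exactly 10 rows; each row shifts and turns the commanded pose from where the row before left it, along the tool's axes as they then stand; what a row does not reach is not made up. A row lasts 1/10 s, in which the tool goes at most 50 mm and 8.59 degrees, less where a joint would pass 70% of its speed; a pose out of reach is approached as far as the arm can. A call is refused whole if a number of a shift passes 0.05 or a number of a turn 0.15, either way. A call with a gripper value outside its range is refused whole. The fingers move at their own pace and stop on an object; "force" is the grip in N (left out, the last holds). Time passes only in rows, so rows that do not move let the fingers close, or fill a call up. It gives the time, the measured TCP pose, the force and the opening at its end, in the units of the state.
- observe(): the state, without advancing time (a new reading comes with each control period).
- viewer.get_image(name): name is "side" or "top"; returns a dict with "pixels" (480x640x3 uint8, blue, green, red), "camera_matrix" (3x3 intrinsics, pixels), "dist_coeffs" ([k1, k2, p1, p2, k3] as OpenCV has them; the pictures are not rectified), "R" (3x3) and "t" (3): a world point X has camera coordinates R X + t. Camera axes: x right, y down, z forward; pixel columns grow to the right and rows downward; lengths in m; the calibration is good to about 2 mm. A picture is of the moment at which its call begins. There is no depth.
- env.close_job(): hands the job in, once; it reports no verdict.
The state is a dict: "time_s": time; "q": joint angles; "qvel": joint speeds; "joint_efforts": joint torques, N m; "position": TCP position; "tool_rot": TCP orientation; "ft_force": force on the tool from outside, world axes, zero at the start; "wrist_torque": the same for the moment, N m; "grip_width": finger opening in m.
Only numpy, scipy, OpenCV 4.12 (cv2) and the standard library are available. Lean on these libraries where they do the work, as an engineer would, in place of code of your own. Each camera call takes 0.05 s, during which the arm holds its last target.

## Working session

There is one attempt and no reset: what is moved stays moved. The work goes in short steps, Python scripts to look and compute and a tool call to move; the robot and the scene stay as the last step left them, time stands still between calls to the robot, and variables do not carry over. Pictures are saved under pics/ and viewed, and the job is handed in when it is done.

Besides the shell and the picture viewer there is one more tool, called after "Call:" as name(argument=value, ...) on one line, values as JSON. jog_arm: Moves the arm, as the interface text tells. Its arguments: {"type":"object","properties":{"dr":{"type":"array","items":{"type":"array","items":{"type":"number"}}},"slide":{"type":"array","items":{"type":"array","items":{"type":"number"}}},"gripper":{"type":"array","items":{"type":"number"}},"force":{"type":"number"}},"required":["dr","slide","gripper"]}

```bash
mkdir -p pics; ls
cat > h.py <<'E'
import numpy as np, cv2
from rig import observe, viewer, env
def snap(name,fn,crop=None,scale=1):
    im=viewer.get_image(name); np.savez(f'{name}.npz',**{k:np.array(v) for k,v in im.items()})
    p=im['pixels']
    if crop: x0,y0,x1,y1=crop; p=p[y0:y1,x0:x1]
    p=cv2.resize(p,None,fx=scale,fy=scale,interpolation=cv2.INTER_CUBIC)
    cv2.imwrite(f'pics/{fn}.png',p); return im
def crop(name,fn,c,scale):
    p=np.load(f'{name}.npz')['pixels']; x0,y0,x1,y1=c
    p=cv2.resize(p[y0:y1,x0:x1],None,fx=scale,fy=scale,interpolation=cv2.INTER_CUBIC)
    cv2.imwrite(f'pics/{fn}.png',p)
def proj(name,X):
    d=np.load(f'{name}.npz'); r=cv2.Rodrigues(d['R'])[0]
    return cv2.projectPoints(np.array(X,float).reshape(-1,3),r,d['t'].astype(float),d['camera_matrix'],d['dist_coeffs'])[0].reshape(-1,2)
def ray(name,uv,z):
    d=np.load(f'{name}.npz'); u=cv2.undistortPoints(np.array(uv,float).reshape(-1,1,2),d['camera_matrix'],d['dist_coeffs']).reshape(-1,2)
    C=-d['R'].T@d['t']; out=[]
    for a in u:
        v=d['R'].T@np.array([a[0],a[1],1]); s=(z-C[2])/v[2]; out.append(C+s*v)
    return np.array(out)
E
python3 - <<'E'
from h import *
s=observe(); print(s); print(env.tcp_to_tips)
for n in('top','side'):
    im=snap(n,n+'0'); print(n,-im['R'].T@im['t'],im['R'])
E
```

```text
pics
{'time_s': 0.0, 'q': array([ 6.31810678e+01,  2.18411661e+01,  7.43843396e+01,  1.84887060e-03,
        8.38581283e+01, -1.23361787e+01]), 'qvel': array([ 0.00536079,  0.01342204,  0.00334956,  0.04477742, -0.04160707,
       -0.03448101]), 'joint_efforts': array([ 1.45261372e-03, -4.48467851e+01, -2.31276405e+01, -1.40672319e-04,
        4.73630920e-03, -5.84370397e-06]), 'position': array([0.13742108, 0.53227438, 0.24171256]), 'tool_rot': array([[ 2.50091449e-01,  9.68221976e-01, -6.87204261e-04],
       [ 9.68221180e-01, -2.50092158e-01, -1.28820522e-03],
       [-1.41913300e-03, -3.43196611e-04, -9.99998934e-01]]), 'ft_force': array([-0.60922436, -0.53865866,  0.19729422]), 'wrist_torque': array([ 0.04996769, -0.00584679,  0.03560521]), 'grip_width': 0.08505532878860725}
0.011
top [ 4.22292567e-01 -1.33664461e-03  1.64364642e+00] [[ 0.01415166 -0.99976771 -0.01625603]
 [-0.99883802 -0.01338572 -0.04629728]
 [ 0.04606893  0.01689232 -0.99879543]]
side [0.0158515  1.21283266 1.00914922] [[-0.92556412 -0.37855351 -0.00531987]
 [-0.21574586  0.53894179 -0.81424534]
 [ 0.31110253 -0.75248853 -0.58049653]]
```

View pics/top0.png

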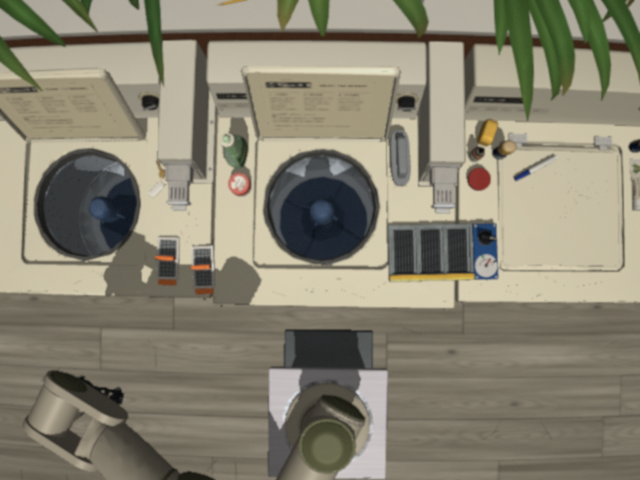

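View pics/side0.png

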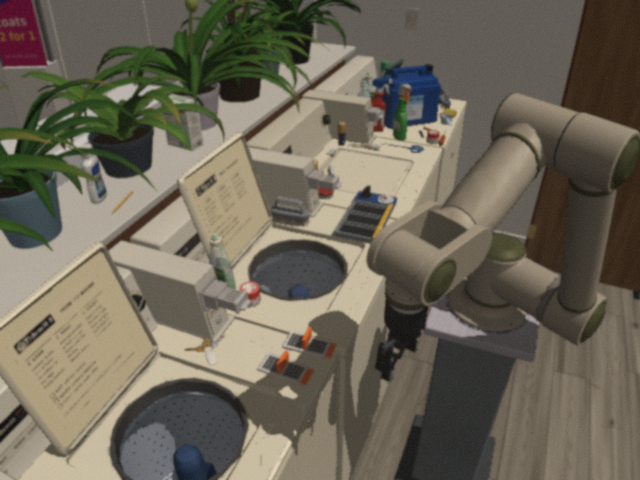

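Run:
```python
from h import *
crop('top','t1',(375,210,515,290),5.5)
crop('top','t2',(130,220,250,300),6)
crop('side','s1',(230,310,360,400),6)
crop('side','s2',(320,170,420,250),7)
```

```text
(no output)
```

View pics/t1.png

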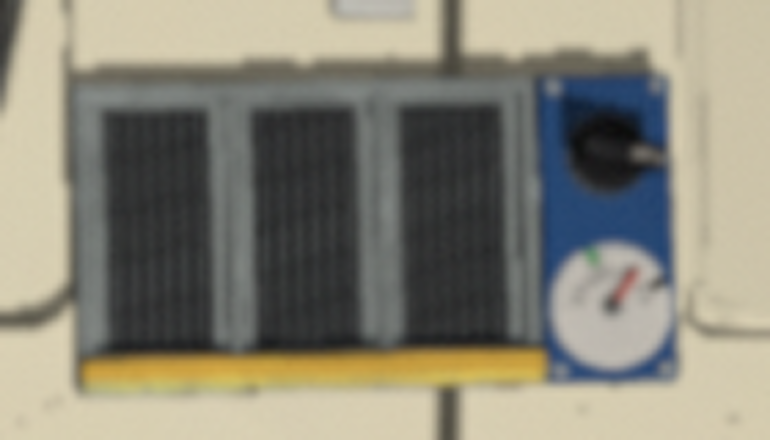

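View pics/t2.png

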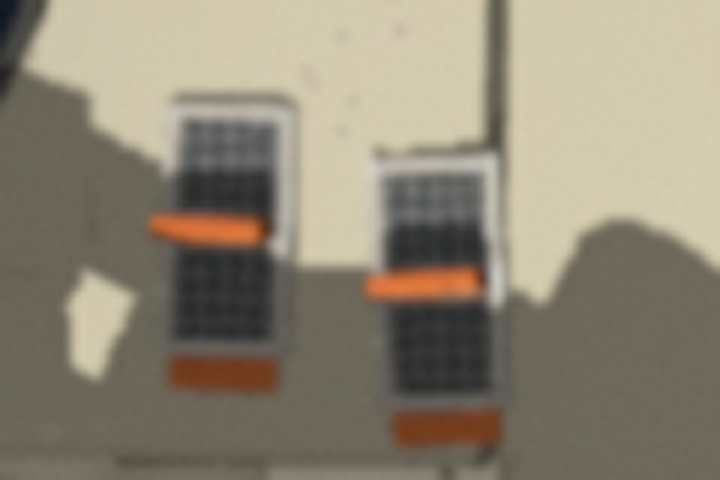

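View pics/s1.png

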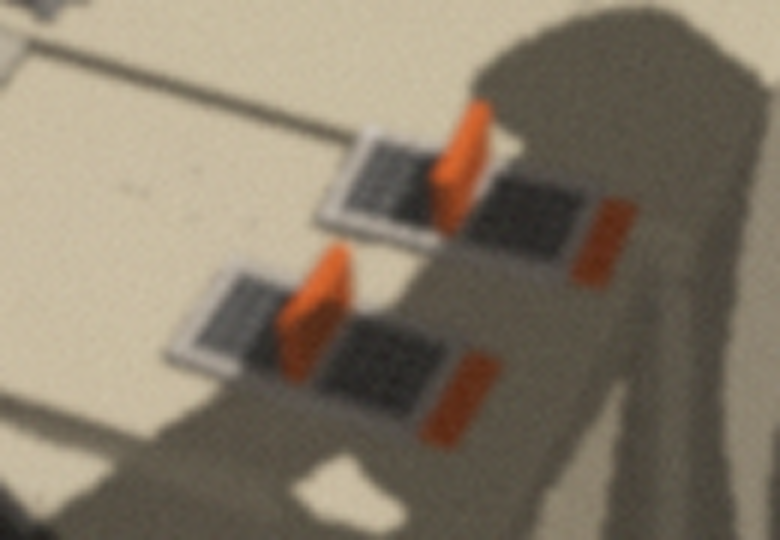

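View pics/s2.png

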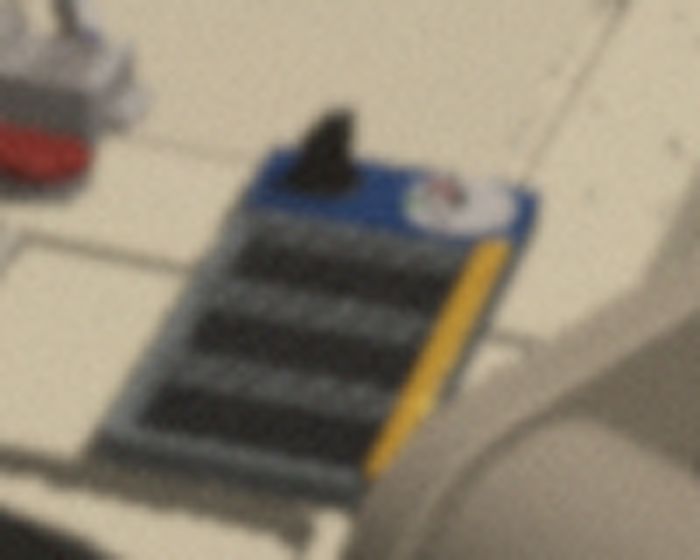

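Run:
```python
from h import *
np.set_printoptions(precision=4,suppress=True)
T=lambda p,o,s:[( (a+.5)/s-.5+o[0],(b+.5)/s-.5+o[1]) for a,b in p]
o=(375,210);s=5.5
print('box far-left, near-left z.02',ray('top',T([(77,82),(80,388)],o,s),.02))
print('panel FR NR FL NL',ray('top',T([(665,75),(677,378),(540,78),(548,380)],o,s),.024))
print('lip 4 corners',ray('top',T([(82,362),(82,388),(546,350),(547,378)],o,s),.027))
print('bays far edges inner: left,right top',ray('top',T([(103,108),(213,108),(250,106),(360,105),(398,104),(508,102)],o,s),.012))
print('bays near',ray('top',T([(103,350),(213,350),(253,348),(360,348),(402,346),(510,346)],o,s),.012))
print('knob c',ray('top',T([(607,151)],o,s),.03),'tip',ray('top',T([(662,157)],o,s),.054))
print('dial c',ray('top',T([(612,304)],o,s),.025),'ptr',ray('top',T([(633,270),(592,258),(658,283)],o,s),.025))
o=(130,220);s=6
print('A tongue',ray('top',T([(169,389),(277,389)],o,s),.004),'far',ray('top',T([(172,100),(295,100)],o,s),.008), 'grip ends top',ray('top',T([(152,226),(266,230)],o,s),.044))
print('B tongue',ray('top',T([(396,444),(500,440)],o,s),.004),'far',ray('top',T([(376,157),(497,152)],o,s),.008),'grip',ray('top',T([(367,288),(480,281)],o,s),.044))
o=(230,310);s=6
print('side A grip topends',ray('side',T([(345,247),(282,320)],o,s),.044))
print('side A tongue',ray('side',T([(497,356),(450,447)],o,s),.004))
print('side B grip',ray('side',T([(484,102),(434,176)],o,s),.044))
print('side B tongue',ray('side',T([(635,204),(602,289)],o,s),.004))
```

```text
box far-left, near-left z.02 [[ 0.538  -0.1584  0.02  ]
 [ 0.3905 -0.1612  0.02  ]]
panel FR NR FL NL [[ 0.5453 -0.4453  0.024 ]
 [ 0.3983 -0.4516  0.024 ]
 [ 0.5429 -0.3834  0.024 ]
 [ 0.3968 -0.388   0.024 ]]
lip 4 corners [[ 0.4031 -0.1614  0.027 ]
 [ 0.3906 -0.1615  0.027 ]
 [ 0.4113 -0.3862  0.027 ]
 [ 0.3978 -0.3868  0.027 ]]
bays far edges inner: left,right top [[ 0.5261 -0.1719  0.012 ]
 [ 0.5269 -0.2255  0.012 ]
 [ 0.5281 -0.2436  0.012 ]
 [ 0.5293 -0.2975  0.012 ]
 [ 0.5301 -0.3161  0.012 ]
 [ 0.5319 -0.3704  0.012 ]]
bays near [[ 0.4088 -0.173   0.012 ]
 [ 0.4095 -0.2264  0.012 ]
 [ 0.4107 -0.2459  0.012 ]
 [ 0.4112 -0.2982  0.012 ]
 [ 0.4124 -0.3188  0.012 ]
 [ 0.413  -0.3719  0.012 ]]
knob c [[ 0.5076 -0.415   0.03  ]] tip [[ 0.5039 -0.4356  0.054 ]]
dial c [[ 0.4338 -0.419   0.025 ]] ptr [[ 0.4504 -0.4293  0.025 ]
 [ 0.456  -0.409   0.025 ]
 [ 0.4442 -0.4417  0.025 ]]
A tongue [[0.3685 0.4622 0.004 ]
 [0.3695 0.4122 0.004 ]] far [[0.4992 0.4627 0.008 ]
 [0.4999 0.4058 0.008 ]] grip ends top [[0.4416 0.4602 0.044 ]
 [0.4407 0.4085 0.044 ]]
B tongue [[0.3459 0.3571 0.004 ]
 [0.3486 0.3098 0.004 ]] far [[0.4747 0.368  0.008 ]
 [0.4778 0.3129 0.008 ]] grip [[0.4159 0.3627 0.044 ]
 [0.4198 0.3124 0.044 ]]
side A grip topends [[0.4376 0.4155 0.044 ]
 [0.4443 0.4613 0.044 ]]
side A tongue [[0.3706 0.4142 0.004 ]
 [0.3694 0.4655 0.004 ]]
side B grip [[0.4178 0.3157 0.044 ]
 [0.42   0.3645 0.044 ]]
side B tongue [[0.3484 0.312  0.004 ]
 [0.3437 0.3633 0.004 ]]
```

Run:
```python
from h import *
from scipy.optimize import least_squares
np.set_printoptions(precision=4,suppress=True)
T=lambda p,o,s:np.array([( (a+.5)/s-.5+o[0],(b+.5)/s-.5+o[1]) for a,b in p])
# box-frame points (origin: bay_2 foot), dims
fl=(142,111,.020);
M=[((142,111,20),(77,82)),((-8,111,27),(82,390)),((142,-181,24),(665,75)),((-8,-181,24),(677,378)),((-8,-111,27),(547,380)),((9,111,27),(82,361)),((9,-111,27),(546,349)),((142,-111,24),(540,78))]
for b in(72,0,-72):
    pass
P=np.array([m[0] for m in M])/1000.; uv=T([m[1] for m in M],(375,210),5.5)
def f(v):
    c,s=np.cos(v[2]),np.sin(v[2]); W=P.copy(); W[:,0]=v[0]+c*P[:,0]-s*P[:,1]; W[:,1]=v[1]+s*P[:,0]+c*P[:,1]
    return (proj('top',W)-uv)
r=least_squares(lambda v:f(v).ravel(),[.4,-.27,.03],loss='soft_l1',x_scale=[.01,.01,.1]); print(r.x); print(f(r.x))
v=r.x
def W(b): c,s=np.cos(v[2]),np.sin(v[2]); return [v[0]+c*b[0]-s*b[1],v[1]+s*b[0]+c*b[1],b[2]]
# overlay
for n,S in(('top',(375,210,515,290)),('side',(320,170,420,250))):
    im=np.load(n+'.npz')['pixels'];x0,y0,x1,y1=S;sc=7 if n=='side' else 5.5
    p=cv2.resize(im[y0:y1,x0:x1],None,fx=sc,fy=sc,interpolation=cv2.INTER_CUBIC)
    def line(L,col):
        q=(proj(n,[W(b) for b in L])-[x0,y0]+.5)*sc-.5
        cv2.polylines(p,[np.round(q).astype(int)],False,col,1,cv2.LINE_AA)
    line([(-.008,.111,.02),(.142,.111,.02),(.142,-.111,.02)],(0,0,255))
    line([(-.008,.111,.027),(-.008,-.111,.027),(.009,-.111,.027),(.009,.111,.027),(-.008,.111,.027)],(255,0,255))
    line([(-.008,-.111,.024),(.142,-.111,.024),(.142,-.181,.024),(-.008,-.181,.024),(-.008,-.111,.024)],(0,255,0))
    for b in(.072,0,-.072): line([(0.009,b+.033,.02),(.134,b+.033,.02),(.134,b-.033,.02),(.009,b-.033,.02)],(0,255,255))
    cv2.imwrite(f'pics/ov_{n}.png',p)
print('pots',ray('top',[(479,178),(240,183)],.05))
```

```text
[ 0.3995 -0.2733  0.03  ]
[[-0.1108 -0.023 ]
 [ 0.3878  0.5754]
 [ 1.6976 -0.5346]
 [ 1.0304  0.5466]
 [-0.8598  0.7642]
 [ 0.2665 -0.6031]
 [-0.8202 -0.0125]
 [-1.2825 -0.6955]]
pots [[ 0.6623 -0.3943  0.05  ]
 [ 0.6403  0.2355  0.05  ]]
```

View pics/ov_top.png

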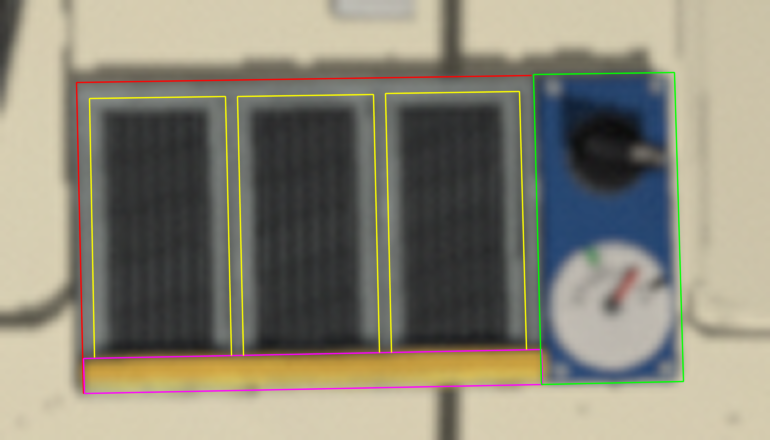

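View pics/ov_side.png

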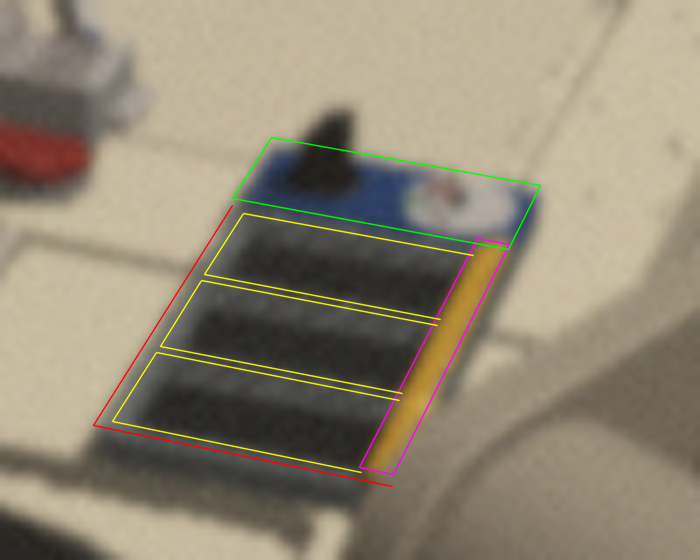

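Call:
jog_arm(dr=[[0,0,0.149],[0,0,0.149],[0,0,0.149],[0,0,0.149],[0,0,0.149],[0,0,0.149],[0,0,0.149],[0,0,0.149],[0,0,0.149],[0,0,0.149]], slide=[[0,0,0],[0,0,0],[0,0,0],[0,0,0],[0,0,0],[0,0,0],[0,0,0],[0,0,0],[0,0,0],[0,0,0]], gripper=[0,0,0,0,0,0,0,0,0,0])

```text
time_s: 1.1
position: [0.1375, 0.5323, 0.242]
tool_rot: [[0.984, -0.177, -0.0], [-0.177, -0.984, -0.001], [-0.0, 0.001, -1.0]]
ft_force: [-0.0, 0.6, -0.0]
grip_width: 0.0432
```

```bash
cat >> h.py <<'E'
np.set_printoptions(precision=4,suppress=True)
def st():
    s=observe(); R=s['tool_rot']; print('t',round(s['time_s'],2),'p',s['position'],'head',round(float(np.arctan2(R[1,0],R[0,0])),4),'zax',R[:,2],'F',s['ft_force'].round(2),'M',s['wrist_torque'].round(2),'w',round(s['grip_width'],4),'q',s['q'].round(1)); return s
def to(target):
    s=st(); d=s['tool_rot'].T@(np.array(target)-s['position']); print('tool delta',d,'n',np.linalg.norm(d)/.05); return d
E
python3 -c "
from h import *
to((.45,.25,.24));to((.5076,-.415,.20))"
```

```text
t 1.1 p [0.1375 0.5323 0.242 ] head -0.1781 zax [-0.0004 -0.0008 -1.    ] F [-0.    0.63 -0.  ] M [0.02 0.   0.  ] w 0.0432 q [63.2 21.8 74.4 -0.  83.9 73.4]
tool delta [0.3576 0.2225 0.0021] n 8.423775927959396
t 1.1 p [0.1375 0.5323 0.242 ] head -0.1781 zax [-0.0004 -0.0008 -1.    ] F [-0.    0.63 -0.  ] M [0.02 0.   0.  ] w 0.0432 q [63.2 21.8 74.4 -0.  83.9 73.4]
tool delta [0.5321 0.8667 0.0426] n 20.35896563399821
```

Call:
jog_arm(dr=[[0,0,0],[0,0,0],[0,0,0],[0,0,0],[0,0,0],[0,0,0],[0,0,0],[0,0,0],[0,0,0],[0,0,0]], slide=[[0.036,0.022,0],[0.036,0.022,0],[0.036,0.022,0],[0.036,0.022,0],[0.036,0.022,0],[0.036,0.022,0],[0.036,0.022,0],[0.036,0.022,0],[0.036,0.022,0],[0.036,0.022,0]], gripper=[0,0,0,0,0,0,0,0,0,0])

```text
time_s: 2.1
position: [0.4556, 0.2527, 0.2421]
tool_rot: [[0.985, -0.171, -0.001], [-0.171, -0.985, -0.0], [-0.001, 0.0, -1.0]]
ft_force: [-0.2, -0.5, -0.1]
grip_width: 0.0428
```

Call:
jog_arm(dr=[[0,0,0],[0,0,0],[0,0,0],[0,0,0],[0,0,0],[0,0,0],[0,0,0],[0,0,0],[0,0,0],[0,0,0]], slide=[[0.013,0.048,0],[0.013,0.048,0],[0.013,0.048,0],[0.013,0.048,0],[0.013,0.048,0],[0.013,0.048,0],[0.013,0.048,0],[0.013,0.048,0],[0.013,0.048,0],[0.013,0.048,0]], gripper=[0,0,0,0,0,0,0,0,0,0])

```text
time_s: 3.1
position: [0.5002, -0.2431, 0.2421]
tool_rot: [[0.985, -0.171, -0.0], [-0.171, -0.985, 0.0], [-0.001, -0.0, -1.0]]
ft_force: [1.1, 0.3, 0.3]
grip_width: 0.0429
```

```bash
python3 -c "
from h import *
to((.5076,-.415,.12)); snap('top','t3')"
```

```text
t 3.1 p [ 0.5002 -0.2431  0.2421] head -0.1723 zax [-0.0004  0.0005 -1.    ] F [1.15 0.31 0.34] M [ 0.01 -0.03 -0.  ] w 0.0429 q [-38.1  22.4  73.3   0.   84.2 -28.3]
tool delta [0.0369 0.1681 0.122 ] n 4.219568744504295
```

View pics/t3.png

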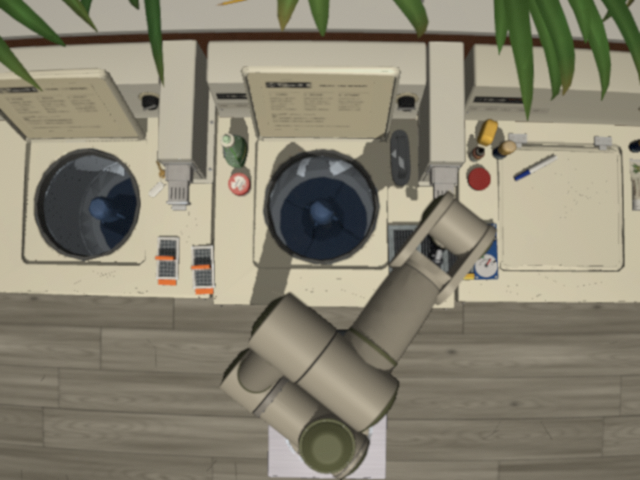

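Call:
jog_arm(dr=[[0,0,0],[0,0,0],[0,0,0],[0,0,0],[0,0,0],[0,0,0],[0,0,0],[0,0,0],[0,0,0],[0,0,0]], slide=[[0.009,0.042,0.02],[0.009,0.042,0.02],[0.009,0.042,0.02],[0.01,0.042,0.02],[0,0,0.02],[0,0,0.02],[0,0,0.02],[0,0,0],[0,0,0],[0,0,0]], gripper=[0,0,0,0,0,0,0,0,0,0])

```text
time_s: 4.15
position: [0.5086, -0.4132, 0.1037]
tool_rot: [[0.985, -0.171, 0.001], [-0.171, -0.985, -0.002], [0.002, 0.001, -1.0]]
ft_force: [-0.4, -0.8, -0.2]
grip_width: 0.0427
```

```bash
python3 -c "
from h import *
to((.5076,-.415,.05)); snap('side','s3',(310,150,430,240),6)"
```

```text
t 4.15 p [ 0.5086 -0.4132  0.1037] head -0.1718 zax [ 0.0013 -0.0016 -1.    ] F [-0.4  -0.78 -0.18] M [-0.03 -0.01  0.06] w 0.0427 q [-49.4  38.9  67.6   0.   73.4 -39.6]
tool delta [-0.0008  0.0019  0.0537] n 1.07386796631531
```

View pics/s3.png

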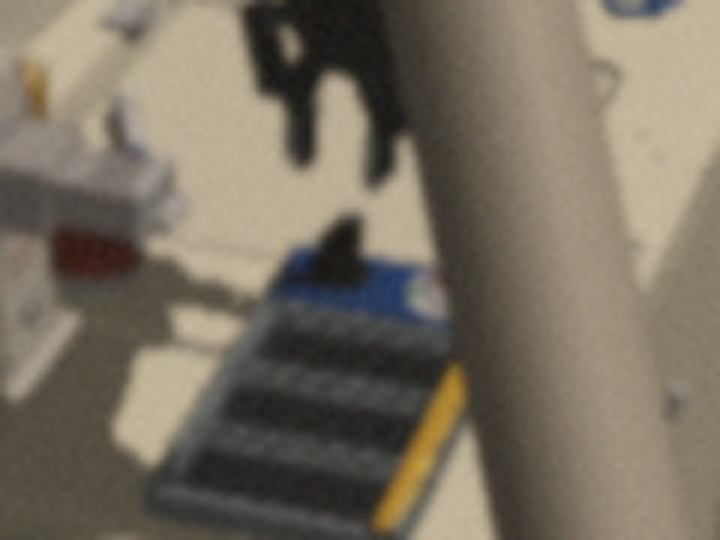

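Call:
jog_arm(dr=[[0,0,0],[0,0,0],[0,0,0],[0,0,0],[0,0,0],[0,0,0],[0,0,0],[0,0,0],[0,0,0],[0,0,0]], slide=[[0,0.002,0.015],[0,0,0.015],[0,0,0.012],[0,0,0.009],[0,0,0.003],[0,0,0],[0,0,0],[0,0,0],[0,0,0],[0,0,0]], gripper=[0,0,0,0,0,0,-0.8,-0.8,-0.8,-0.8], force=40)

```text
time_s: 5.2
position: [0.5066, -0.4149, 0.0492]
tool_rot: [[0.985, -0.171, -0.003], [-0.171, -0.985, 0.0], [-0.003, 0.0, -1.0]]
ft_force: [-7.8, 1.1, 6.0]
grip_width: 0.0111
```

```bash
python3 -c "
from h import *
st(); snap('top','t4',(375,190,515,290),5.5)"
```

```text
t 5.2 p [ 0.5066 -0.4149  0.0492] head -0.1721 zax [-0.0026  0.0002 -1.    ] F [-7.78  1.07  5.95] M [0.22 1.29 0.01] w 0.0111 q [-49.6  42.3  70.6  -0.1  67.2 -39.7]
```

View pics/t4.png

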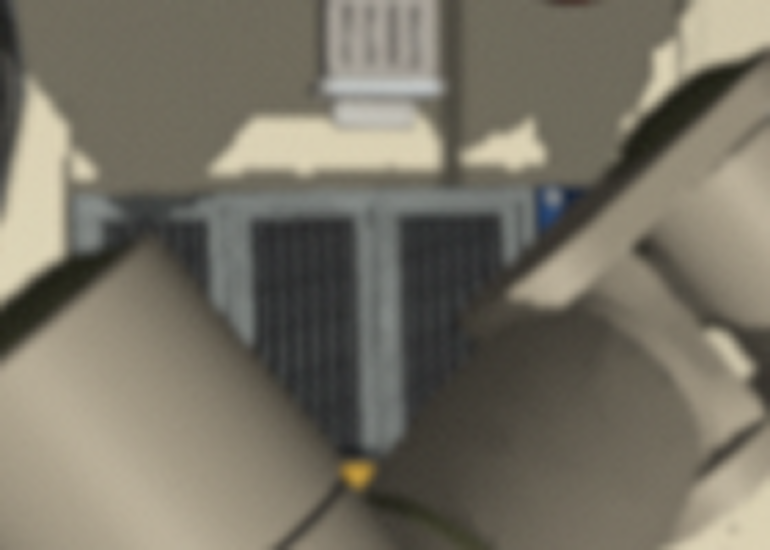

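Call:
jog_arm(dr=[[0,0,0.06],[0,0,0.12],[0,0,0.12],[0,0,0.12],[0,0,0.12],[0,0,0.12],[0,0,0.12],[0,0,0.12],[0,0,0.12],[0,0,0.12]], slide=[[-0.001,0,0],[0,0,0],[0,0,0],[0,0,0],[0,0,0],[0,0,0],[0,0,0],[0,0,0],[0,0,0],[0,0,0]], gripper=[-0.8,-0.8,-0.8,-0.8,-0.8,-0.8,-0.8,-0.8,-0.8,-0.8])

```text
time_s: 6.25
position: [0.506, -0.4146, 0.0492]
tool_rot: [[0.251, -0.968, -0.002], [-0.968, -0.251, 0.0], [-0.001, 0.002, -1.0]]
ft_force: [-6.7, 2.0, 5.5]
grip_width: 0.0113
```

```bash
python3 -c "
from h import *
st(); snap('top','t5',(375,190,515,290),5.5);snap('side','s5',(310,150,430,240),6)"
```

```text
t 6.25 p [ 0.506  -0.4146  0.0492] head -1.3168 zax [-0.0019  0.0002 -1.    ] F [-6.69  2.02  5.5 ] M [0.31 1.09 0.02] w 0.0113 q [-49.7  42.3  70.7  -0.1  67.1  25.8]
```

View pics/s5.png

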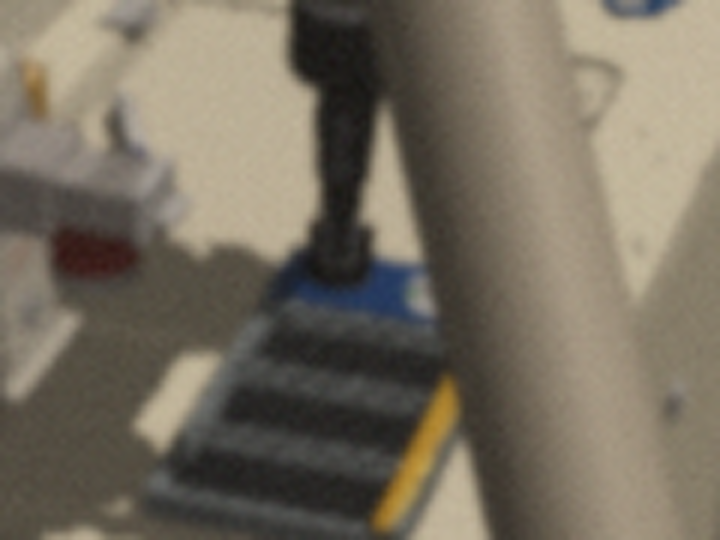

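Call:
jog_arm(dr=[[0,0,0.03],[0,0,0.03],[0,0,0.03],[0,0,0.03],[0,0,0.03],[0,0,0],[0,0,0],[0,0,0],[0,0,0],[0,0,0]], slide=[[0,0,0],[0,0,0],[0,0,0],[0,0,0],[0,0,0],[0,0,0],[0,0,0],[0,0,0],[0,0,0],[0,0,0]], gripper=[-0.8,-0.8,-0.8,-0.8,-0.8,-0.8,-0.8,-0.8,-0.8,-0.8])

```text
time_s: 7.35
position: [0.5059, -0.4145, 0.0492]
tool_rot: [[0.111, -0.994, -0.003], [-0.994, -0.111, -0.0], [-0.0, 0.003, -1.0]]
ft_force: [-6.4, 1.9, 6.8]
grip_width: 0.0112
```

```bash
python3 -c "
from h import *
st()"
```

```text
t 7.35 p [ 0.5059 -0.4145  0.0492] head -1.4594 zax [-0.0026 -0.0002 -1.    ] F [-6.39  1.9   6.76] M [0.22 1.17 1.16] w 0.0112 q [-49.6  42.3  70.7  -0.1  67.1  34. ]
```

Call:
jog_arm(dr=[[0,0,-0.02],[0,0,0],[0,0,0],[0,0,0],[0,0,0],[0,0,0],[0,0,0],[0,0,0],[0,0,0],[0,0,0]], slide=[[0,0,0],[0,0,0],[0,0,0],[0,0,0],[0,0,-0.02],[0,0,-0.03],[0,0,-0.03],[0,0,-0.03],[0,0,-0.03],[0,0,-0.03]], gripper=[-0.8,-0.3,-0.3,-0.3,-0.3,-0.2,-0.2,-0.2,-0.2,-0.2])

```text
time_s: 8.35
position: [0.5069, -0.4146, 0.2196]
tool_rot: [[0.128, -0.992, 0.0], [-0.992, -0.128, -0.0], [0.0, -0.0, -1.0]]
ft_force: [0.7, -0.0, -0.7]
grip_width: 0.0339
```

```bash
python3 -c "
from h import *
s=st()"
```

```text
t 8.35 p [ 0.5069 -0.4146  0.2196] head -1.4422 zax [ 0.0003 -0.0001 -1.    ] F [ 0.72 -0.   -0.67] M [0.01 0.02 0.01] w 0.0339 q [-49.6  33.5  58.    0.   88.5  33. ]
```

Call:
jog_arm(dr=[[0,0,-0.149],[0,0,-0.149],[0,0,-0.149],[0,0,-0.149],[0,0,-0.149],[0,0,-0.149],[0,0,-0.149],[0,0,-0.149],[0,0,-0.149],[0,0,-0.149]], slide=[[0,0,0],[0,0,0],[0,0,0],[0,0,0],[0,0,0],[0,0,0],[0,0,0],[0,0,0],[0,0,0],[0,0,0]], gripper=[0,0,0,0,0,0,0,0,0,0])

```text
time_s: 9.35
position: [0.507, -0.4147, 0.2183]
tool_rot: [[0.999, 0.054, 0.0], [0.054, -0.999, 0.0], [0.0, -0.0, -1.0]]
ft_force: [0.2, -0.3, 0.0]
grip_width: 0.0425
```

```bash
python3 -c "
from h import *
to((.44,.2,.22));snap('top','t6');crop('top','t6b',(375,190,515,290),5.5)"
```

```text
t 9.35 p [ 0.507  -0.4147  0.2183] head 0.0538 zax [ 0.0001  0.     -1.    ] F [ 0.15 -0.25  0.03] M [-0.04  0.   -0.01] w 0.0425 q [-49.6  33.5  58.1   0.   88.3 -52.7]
tool delta [-0.0338 -0.6174 -0.0017] n 12.366863682327184
```

View pics/t6.png

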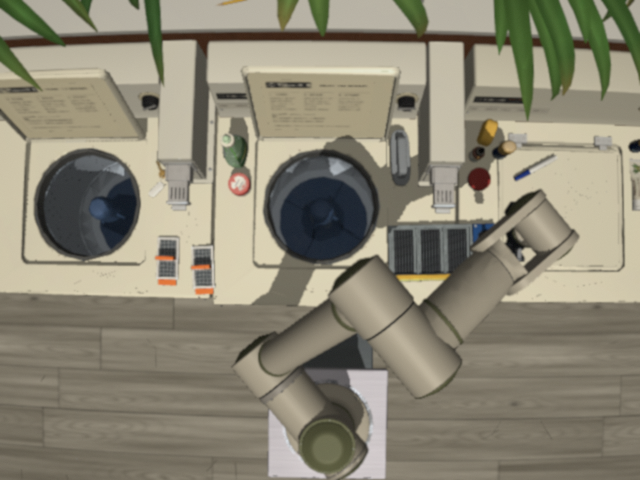

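Call:
jog_arm(dr=[[0,0,0],[0,0,0],[0,0,0],[0,0,0],[0,0,0],[0,0,0],[0,0,0],[0,0,0],[0,0,0],[0,0,0]], slide=[[-0.003,-0.048,0],[-0.003,-0.048,0],[-0.003,-0.048,0],[-0.003,-0.048,0],[-0.003,-0.048,0],[-0.003,-0.048,0],[-0.003,-0.048,0],[-0.003,-0.048,0],[-0.003,-0.048,0],[-0.003,-0.048,0]], gripper=[0,0,0,0,0,0,0,0,0,0])

```text
time_s: 10.4
position: [0.4535, 0.0651, 0.2186]
tool_rot: [[0.999, 0.044, 0.001], [0.044, -0.999, 0.0], [0.001, 0.0, -1.0]]
ft_force: [2.0, -0.0, -0.0]
grip_width: 0.0426
```

```bash
python3 -c "
from h import *
to((.4195,.3378,.12));snap('top','t7');crop('top','t7a',(130,220,250,300),6);crop('top','t7b',(375,210,515,290),5.5)"
```

```text
t 10.4 p [0.4535 0.0651 0.2186] head 0.0443 zax [ 0.001  0.    -1.   ] F [ 2.02 -0.03 -0.01] M [ 0.07 -0.06  0.01] w 0.0426 q [-6.7 13.8 90.5  0.  75.6 -9.2]
tool delta [-0.022  -0.2739  0.0986] n 5.838672106270663
```

View pics/t7a.png

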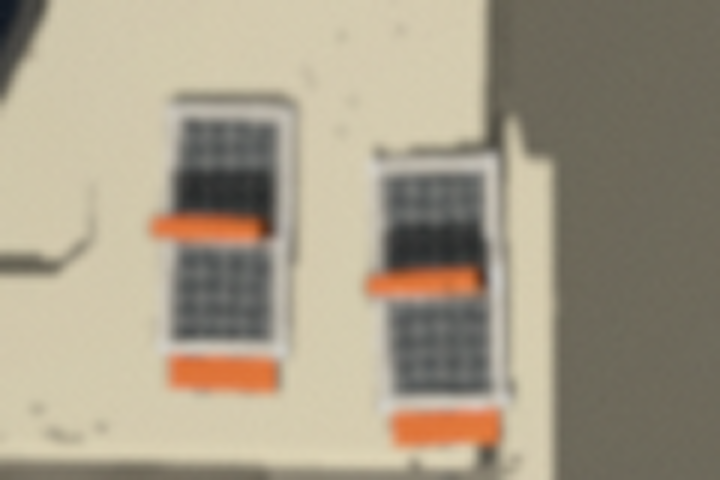

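View pics/t7b.png

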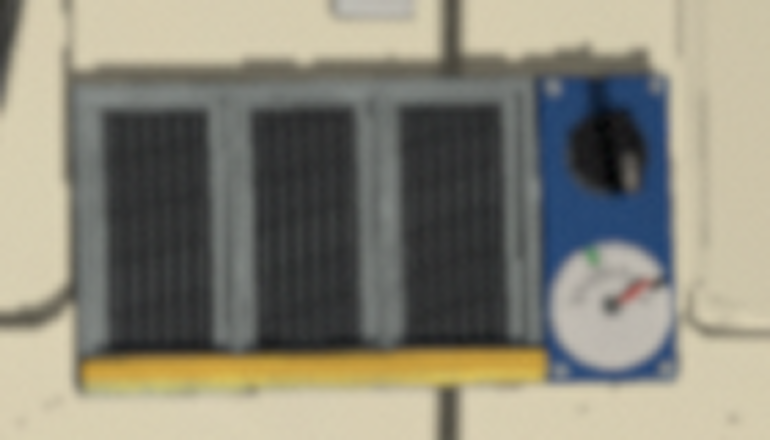

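Call:
jog_arm(dr=[[0,0,-0.02],[0,0,0],[0,0,0],[0,0,0],[0,0,0],[0,0,0],[0,0,0],[0,0,0],[0,0,0],[0,0,0]], slide=[[-0.003,-0.045,0.01],[-0.003,-0.045,0.01],[-0.003,-0.045,0.01],[-0.003,-0.045,0.01],[-0.003,-0.045,0.01],[-0.003,-0.045,0.01],[0,0,0.025],[0,0,0.025],[0,0,0.025],[0,0,0]], gripper=[0,0,0,0,0,0,0,0,0,0])

```text
time_s: 11.45
position: [0.4172, 0.331, 0.0809]
tool_rot: [[0.998, 0.065, -0.005], [0.065, -0.998, -0.002], [-0.005, 0.002, -1.0]]
ft_force: [-0.1, -0.5, 0.1]
grip_width: 0.0429
```

```bash
python3 -c "
from h import *
to((.4195,.3378,.023));snap('side','s7',(220,260,380,400),5)"
```

```text
t 11.45 p [0.4172 0.331  0.0809] head 0.0655 zax [-0.005  -0.0023 -1.    ] F [-0.11 -0.45  0.13] M [ 0.03 -0.03  0.05] w 0.0429 q [25.7 30.3 90.2  0.  59.9 21.9]
tool delta [ 0.003  -0.0067  0.0578] n 1.1661462366103743
```

View pics/s7.png

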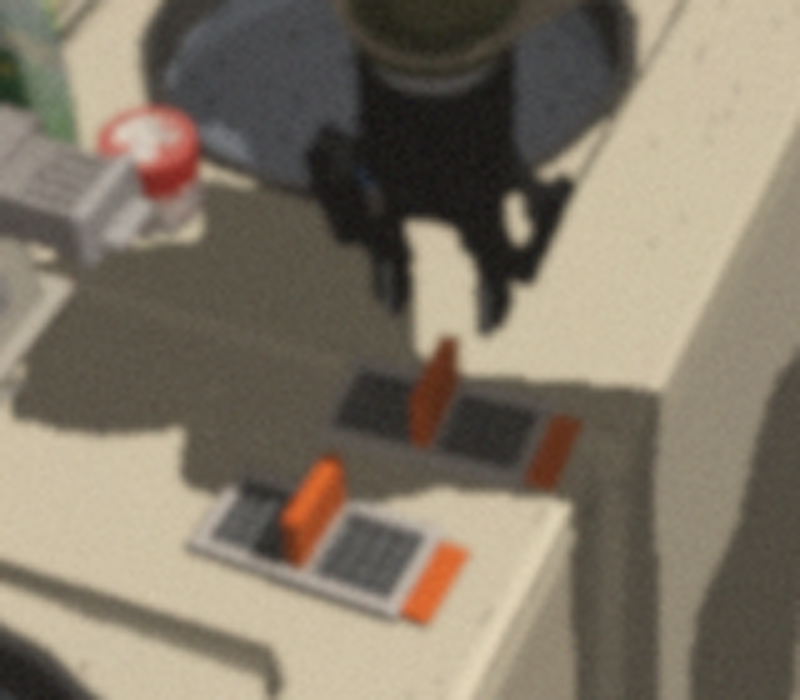

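Call:
jog_arm(dr=[[0,0,0],[0,0,0],[0,0,0],[0,0,0],[0,0,0],[0,0,0],[0,0,0],[0,0,0],[0,0,0],[0,0,0]], slide=[[0.003,-0.007,0.01],[0,0,0.015],[0,0,0.015],[0,0,0.012],[0,0,0.005],[0,0,0],[0,0,0],[0,0,0],[0,0,0],[0,0,0]], gripper=[0,0,0,0,0,-0.8,-0.8,-0.8,-0.8,-0.8], force=60)

```text
time_s: 12.5
position: [0.4214, 0.339, 0.027]
tool_rot: [[0.998, 0.068, 0.001], [0.068, -0.998, 0.001], [0.001, -0.001, -1.0]]
ft_force: [-0.6, 0.1, 5.5]
grip_width: 0.0093
```

```bash
python3 -c "
from h import *
st()"
```

```text
t 12.5 p [0.4214 0.339  0.027 ] head 0.068 zax [ 0.0013  0.0007 -1.    ] F [-0.55  0.08  5.46] M [-0.01  0.15 -0.08] w 0.0093 q [26.3 35.4 91.9  0.  52.6 22.4]
```

Call:
jog_arm(dr=[[0,0,0],[0,0,0],[0,0,0],[0,0,0],[0,0,0],[0,0,0],[0,0,0],[0,0,0],[0,0,0],[0,0,0]], slide=[[0,0,-0.01],[0,0,-0.02],[0,0,-0.03],[0,0,-0.03],[0,0,-0.03],[0,0,-0.03],[0,0,-0.01],[0,0,0],[0,0,0],[0,0,0]], gripper=[-0.8,-0.8,-0.8,-0.8,-0.8,-0.8,-0.8,-0.8,-0.8,-0.8])

```text
time_s: 13.5
position: [0.4204, 0.3385, 0.1847]
tool_rot: [[0.998, 0.068, -0.003], [0.068, -0.998, -0.001], [-0.003, 0.001, -1.0]]
ft_force: [0.1, 0.2, -1.7]
grip_width: 0.0091
```

```bash
python3 -c "
from h import *
st();snap('side','s8',(220,200,380,400),4)"
```

```text
t 13.5 p [0.4204 0.3385 0.1847] head 0.0679 zax [-0.0028 -0.0014 -1.    ] F [ 0.13  0.18 -1.74] M [-0.02 -0.03 -0.05] w 0.0091 q [26.3 23.7 81.4  0.  75.1 22.4]
```

View pics/s8.png

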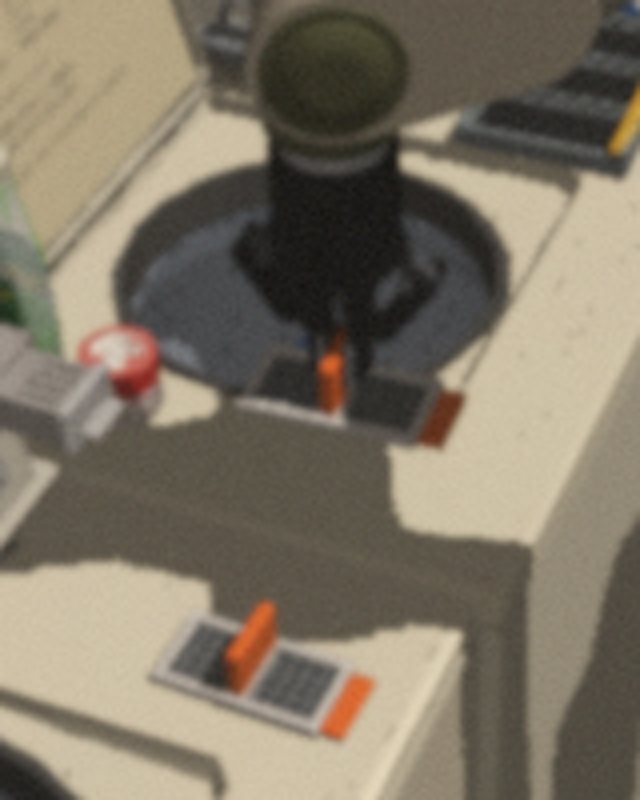

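Call:
jog_arm(dr=[[0,0,0.04],[0,0,0],[0,0,0],[0,0,0],[0,0,0],[0,0,0],[0,0,0],[0,0,0],[0,0,0],[0,0,0]], slide=[[0,0.02,0],[0.004,0.04,0],[0.004,0.045,0],[0.004,0.047,0],[0.004,0.047,0],[0.004,0.047,0],[0.004,0.047,0],[0.004,0.047,0],[0.004,0.047,0],[0.004,0.047,0]], gripper=[-0.8,-0.8,-0.8,-0.8,-0.8,-0.8,-0.8,-0.8,-0.8,-0.8])

```text
time_s: 14.55
position: [0.4696, -0.0959, 0.1856]
tool_rot: [[1.0, 0.028, -0.001], [0.028, -1.0, 0.001], [-0.001, -0.001, -1.0]]
ft_force: [1.2, 0.9, -2.1]
grip_width: 0.0095
```

Call:
jog_arm(dr=[[0,0,0],[0,0,0],[0,0,0],[0,0,0],[0,0.05,0],[0,0.07,0],[0,0.07,0],[0,0.07,0],[0,0,0],[0,0,0]], slide=[[0.003,0.047,0],[0.002,0.047,0],[0.002,0.047,0],[0,0.036,0],[0,0,0],[0,0,0],[0,0,0],[0,0,0],[0,0,0],[0,0,0]], gripper=[-0.8,-0.8,-0.8,-0.8,-0.8,-0.8,-0.8,-0.8,-0.8,-0.8])

```text
time_s: 15.55
position: [0.4816, -0.2708, 0.1859]
tool_rot: [[0.967, 0.027, 0.255], [0.026, -1.0, 0.008], [0.255, -0.001, -0.967]]
ft_force: [0.3, -0.4, -1.3]
grip_width: 0.0088
```

```bash
cat >> h.py <<'E'
BAY={2:np.array([.3995,-.273,.012])}; YAW=.028
bx=np.array([np.cos(YAW),np.sin(YAW),0]); by=np.array([-np.sin(YAW),np.cos(YAW),0])
BAY[1]=BAY[2]+.072*by; BAY[3]=BAY[2]-.072*by
def scr(b,dx=-.073,dz=.027,dy=0):
    s=observe(); R=s['tool_rot']; t=s['position']+R@np.array([dx,dy,dz])
    d=t-BAY[b]; print('tongue in bay',b,np.array([d@bx,d@by,d[2]])*1e3,'tilt',np.degrees(np.arctan2(R[2,0],R[0,0])),'roll',R[2,1])
def goto(b,x,y,z,tilt,dx=-.073,dz=.027,dy=0):
    "tool-frame slide and dr to bring tongue to bay coords mm with tilt deg"
    s=observe(); R=s['tool_rot']; a=np.radians(tilt)
    Rt=np.c_[bx*np.cos(a)+[0,0,np.sin(a)],-by,bx*np.sin(a)-[0,0,np.cos(a)]]
    P=BAY[b]+(x*bx+y*by)/1e3+[0,0,z/1e3]-Rt@np.array([dx,dy,dz])
    print('slide(now-frame)',R.T@(P-s['position']),'slide(target-frame)',Rt.T@(P-s['position']),'dr',cv2.Rodrigues(R.T@Rt)[0].ravel(),'P',P)
E
python3 -c "
from h import *
st();scr(2);goto(2,18,0,60,15);snap('side','s9',(250,120,450,270),4);snap('top','t9',(375,190,515,290),5.5)"
```

```text
t 15.55 p [ 0.4816 -0.2708  0.1859] head 0.0273 zax [ 0.2547  0.0077 -0.967 ] F [ 0.26 -0.37 -1.28] M [-0.01  0.15 -0.02] w 0.0088 q [-46.7  20.3  88.3  12.5  62.  -53.2]
tongue in bay 2 [ 18.4578  -0.0531 129.1486] tilt 14.768358846620444 roll -0.0007392749468429494
slide(now-frame) [-0.0182 -0.0001  0.0664] slide(target-frame) [-0.0185 -0.0001  0.0664] dr [-0.0006  0.0041 -0.0007] P [ 0.481  -0.2707  0.117 ]
```

View pics/s9.png

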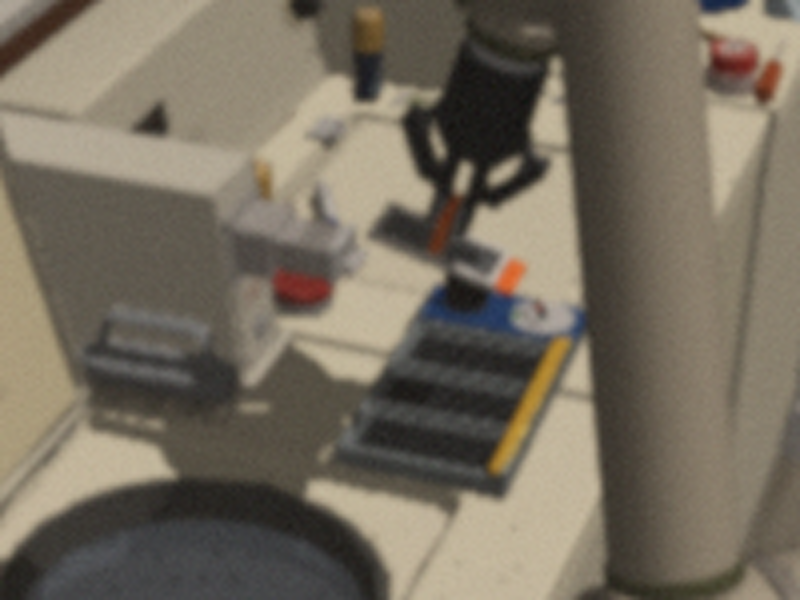

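View pics/t9.png

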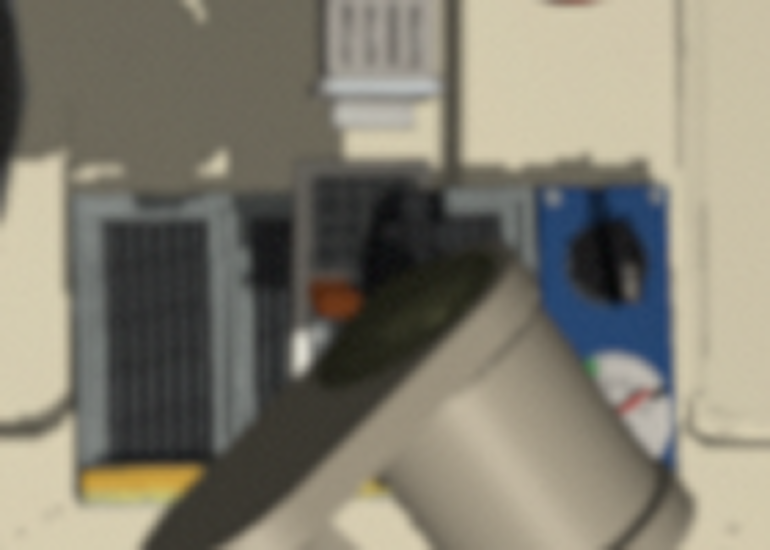

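```bash
python3 -c "
from h import *
T=lambda p,o,s:[( (a+.5)/s-.5+o[0],(b+.5)/s-.5+o[1]) for a,b in p]
W=ray('top',T([(297,163),(428,160)],(375,190),5.5),.182); print(W)
m=W.mean(0)-BAY[2]; print(m@bx,m@by)
"
```

```text
[[ 0.5405 -0.2388  0.182 ]
 [ 0.5427 -0.2965  0.182 ]]
0.14219624968487599 0.0013463265141696258
```

Call:
jog_arm(dr=[[0,0,0],[0,0,0],[0,0,0],[0,0,0],[0,0,0],[0,0,0],[0,0,0],[0,0,0],[0,0,0],[0,0,0]], slide=[[-0.0055,0,0.0207],[-0.0055,0.0005,0.0207],[-0.0055,0,0.0207],[-0.0055,0,0.0207],[-0.0028,0,0.0105],[-0.0025,0,0.01],[0,0,0],[0,0,0],[0,0,0],[0,0,0]], gripper=[-0.8,-0.8,-0.8,-0.8,-0.8,-0.8,-0.8,-0.8,-0.8,-0.8])

```text
time_s: 16.65
position: [0.4823, -0.2715, 0.0802]
tool_rot: [[0.966, 0.028, 0.258], [0.027, -1.0, 0.006], [0.258, 0.001, -0.966]]
ft_force: [1.1, 0.8, -1.4]
grip_width: 0.0091
```

```bash
python3 -c "
from h import *
st();scr(2);goto(2,18,0,2.5,15);goto(2,-1,0,2.5,15);snap('side','s10',(310,150,430,240),6.5);snap('top','t10',(375,190,515,290),5.5)"
```

```text
t 16.65 p [ 0.4823 -0.2715  0.0802] head 0.0283 zax [ 0.2579  0.0062 -0.9662] F [ 1.08  0.75 -1.41] M [ 0.01  0.17 -0.01] w 0.0091 q [-46.7  28.4  96.2  15.4  46.3 -58.1]
tongue in bay 2 [19.2581 -0.8469 23.2952] tilt 14.955450273195515 roll 0.0010541798955998475
slide(now-frame) [-0.0066 -0.0008  0.0197] slide(target-frame) [-0.0066 -0.0008  0.0197] dr [0.001  0.0009 0.0003] P [ 0.481  -0.2707  0.0595]
slide(now-frame) [-0.025  -0.0008  0.0148] slide(target-frame) [-0.025  -0.0008  0.0148] dr [0.001  0.0009 0.0003] P [ 0.462  -0.2712  0.0595]
```

View pics/s10.png

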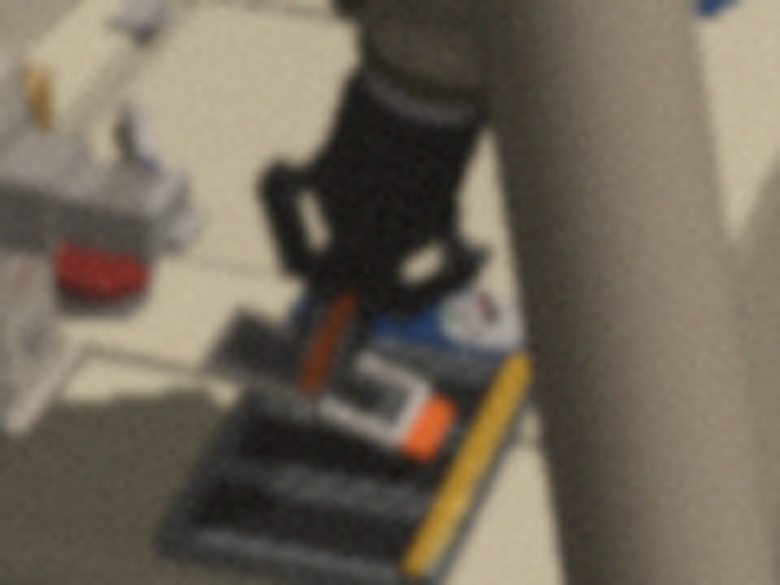

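View pics/t10.png

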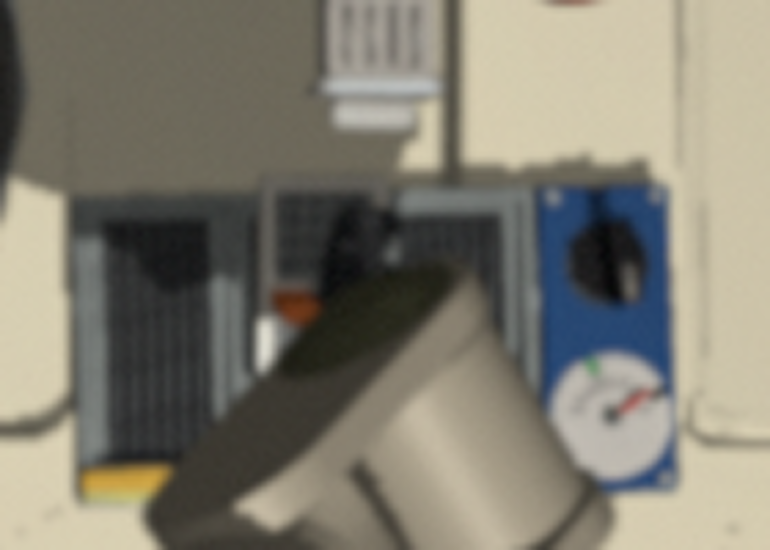

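Call:
jog_arm(dr=[[0,0,0],[0,0,0],[0,0,0],[0,0,0],[0,0,0],[0,0,0],[0,0,0],[0,0,0],[0,0,0],[0,0,0]], slide=[[-0.002,0,0.0065],[-0.002,0,0.0065],[-0.002,0,0.006],[0,0,0],[0,0,0],[-0.0039,0,-0.001],[-0.0039,0,-0.001],[-0.0039,0,-0.001],[0,0,0],[0,0,0]], gripper=[-0.8,-0.8,-0.8,-0.8,-0.8,-0.8,-0.8,-0.8,-0.8,-0.8])

```text
time_s: 17.75
position: [0.469, -0.2717, 0.0596]
tool_rot: [[0.966, 0.028, 0.257], [0.027, -1.0, 0.007], [0.257, 0.0, -0.966]]
ft_force: [0.3, 0.9, -0.4]
grip_width: 0.0093
```

```bash
python3 -c "
from h import *
st();scr(2);goto(2,-1,0,2.5,15);snap('side','s11',(310,150,430,240),6.5)"
```

```text
t 17.75 p [ 0.469  -0.2717  0.0596] head 0.0278 zax [ 0.2572  0.0069 -0.9663] F [ 0.34  0.93 -0.45] M [-0.02  0.18  0.02] w 0.0093 q [-47.9  29.6  99.   16.7  42.8 -60.9]
tongue in bay 2 [ 5.9368 -0.6639  2.7306] tilt 14.912572164457847 roll 0.00018783887091193438
slide(now-frame) [-0.0068 -0.0007 -0.0017] slide(target-frame) [-0.0068 -0.0007 -0.0017] dr [ 0.0003  0.0016 -0.0002] P [ 0.462  -0.2712  0.0595]
```

View pics/s11.png

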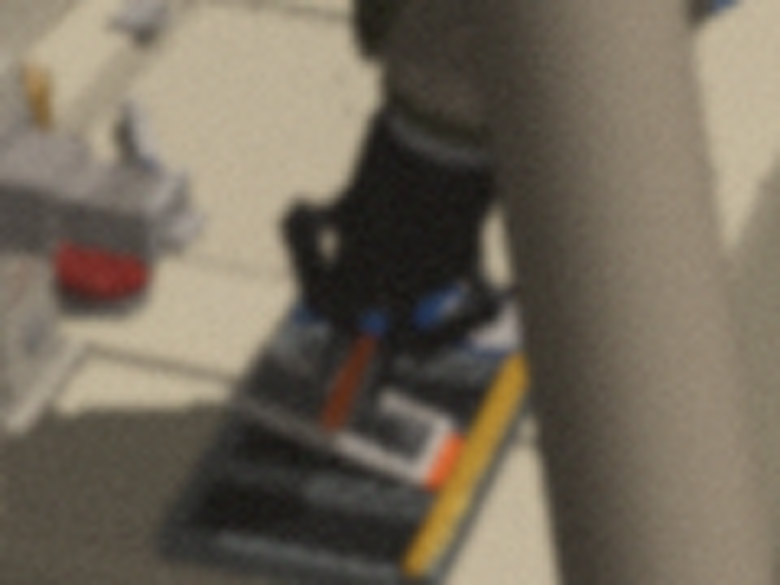

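Call:
jog_arm(dr=[[0,0,0],[0,0,0],[0,0,0],[0,0,0],[0,0,0],[0,0,0],[0,0,0],[0,0,0],[0,0,0],[0,0,0]], slide=[[-0.0015,0,-0.0004],[-0.0015,0,-0.0004],[-0.0015,0,-0.0004],[-0.0015,0,-0.0004],[-0.001,0,0],[0,0,0],[0,0,0],[0,0,0],[0,0,0],[0,0,0]], gripper=[-0.8,-0.8,-0.8,-0.8,-0.8,-0.8,-0.8,-0.8,-0.8,-0.8])

```text
time_s: 18.8
position: [0.4627, -0.2719, 0.0597]
tool_rot: [[0.965, 0.028, 0.259], [0.027, -1.0, 0.006], [0.259, 0.001, -0.966]]
ft_force: [5.5, 2.1, 0.9]
grip_width: 0.0094
```

```bash
python3 -c "
from h import *
st();scr(2);goto(2,1.5,0,0.5,0);snap('side','s12',(310,150,430,240),6.5)"
```

```text
t 18.8 p [ 0.4627 -0.2719  0.0597] head 0.0277 zax [ 0.259   0.0065 -0.9659] F [5.52 2.12 0.86] M [ 0.33 -0.83  0.02] w 0.0094 q [-48.5  29.2  99.9  17.1  42.4 -61.9]
tongue in bay 2 [-0.2689 -0.7079  2.7276] tilt 15.01960327807136 roll 0.0006869225821640708
slide(now-frame) [ 0.0056 -0.0007  0.0224] slide(target-frame) [ 0.0113 -0.0007  0.0202] dr [ 0.0007 -0.262  -0.0004] P [ 0.474  -0.2709  0.0395]
```

View pics/s12.png

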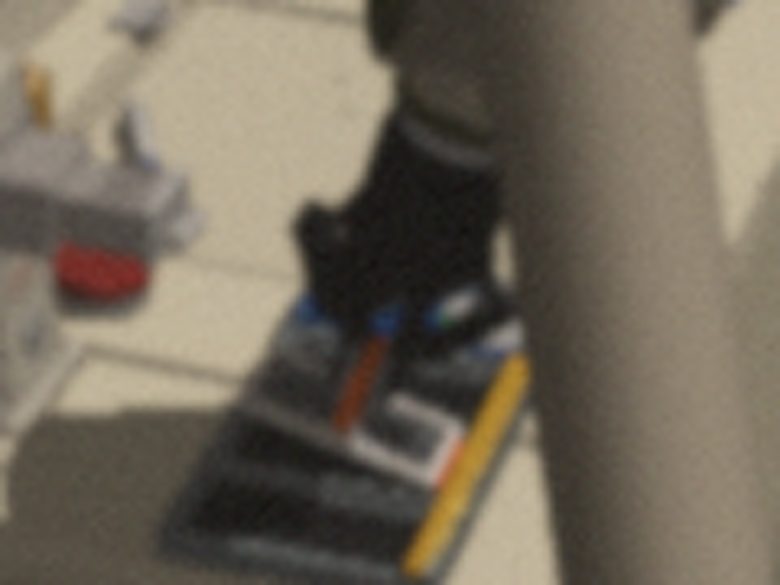

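Call:
jog_arm(dr=[[0,0,0],[0,-0.0374,0],[0,-0.0374,0],[0,-0.0374,0],[0,-0.0374,0],[0,-0.0374,0],[0,-0.0374,0],[0,-0.0374,0],[0,0,0],[0,0,0]], slide=[[0.002,0,0.0004],[0.001,0,0.003],[0.001,0,0.003],[0.001,0,0.003],[0.001,0,0.003],[0.001,0,0.003],[0.001,0,0.003],[0.001,0,0.003],[0,0,0],[0,0,0]], gripper=[-0.8,-0.8,-0.8,-0.8,-0.8,-0.8,-0.8,-0.8,-0.8,-0.8])

```text
time_s: 19.85
position: [0.4739, -0.2713, 0.0395]
tool_rot: [[1.0, 0.028, -0.001], [0.028, -1.0, 0.0], [-0.001, -0.0, -1.0]]
ft_force: [-0.1, 0.1, -1.3]
grip_width: 0.0095
```

```bash
python3 -c "
from h import *
st();scr(2);goto(2,1.5,0,0,0);snap('side','s13',(310,150,430,240),6.5)"
```

```text
t 19.85 p [ 0.4739 -0.2713  0.0395] head 0.0283 zax [-0.0013  0.0003 -1.    ] F [-0.1   0.13 -1.34] M [ 0.03 -0.04  0.02] w 0.0095 q [-42.2  34.7  90.4  -0.   55.  -43.8]
tongue in bay 2 [ 1.3533 -0.4246  0.5855] tilt -0.07469059916721818 roll -0.00030722712737438787
slide(now-frame) [ 0.0001 -0.0004  0.0005] slide(target-frame) [ 0.0001 -0.0004  0.0005] dr [-0.0003  0.0013  0.0003] P [ 0.474  -0.2709  0.039 ]
```

View pics/s13.png

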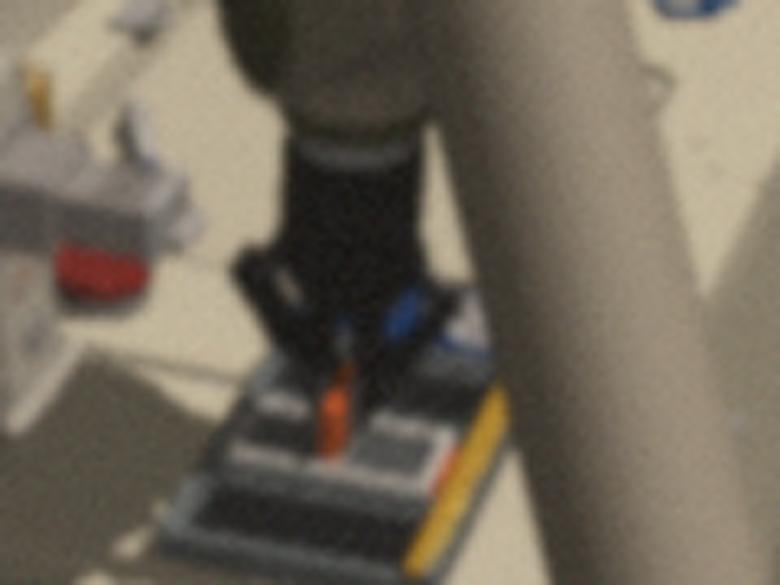

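Call:
jog_arm(dr=[[0,0,0],[0,0,0],[0,0,0],[0,0,0],[0,0,0],[0,0,0],[0,0,0],[0,0,0],[0,0,0],[0,0,0]], slide=[[0,0,0.001],[0,0,0],[0,0,0],[0,0,0],[0,0,0],[0,0,-0.02],[0,0,-0.03],[0,0,-0.04],[0,0,-0.04],[0,0,-0.04]], gripper=[-0.8,-0.8,-0.2,-0.2,-0.2,-0.2,0,0,0,0])

```text
time_s: 20.9
position: [0.474, -0.2713, 0.2103]
tool_rot: [[1.0, 0.028, -0.002], [0.028, -1.0, 0.0], [-0.002, -0.0, -1.0]]
ft_force: [0.3, 0.0, 0.2]
grip_width: 0.0423
```

Call:
jog_arm(dr=[[0,0,0],[0,0,0],[0,0,0],[0,0,0],[0,0,0],[0,0,0],[0,0,0],[0,0,0],[0,0,0],[0,0,0]], slide=[[0,-0.04,0],[0,-0.045,0],[0,-0.045,0],[0,-0.045,0],[0,-0.045,0],[0,-0.045,0],[0,-0.045,0],[0,-0.045,0],[0,-0.045,0],[0,0,0]], gripper=[0,0,0,0,0,0,0,0,0,0])

```text
time_s: 21.9
position: [0.4621, 0.1326, 0.2087]
tool_rot: [[0.999, 0.034, -0.002], [0.034, -0.999, 0.001], [-0.002, -0.001, -1.0]]
ft_force: [0.6, -0.7, 0.7]
grip_width: 0.0428
```

```bash
python3 -c "
from h import *
to((.443,.436,.09));snap('side','s14');crop('side','s14a',(320,160,430,250),6.5);snap('top','t14');crop('top','t14b',(375,210,515,290),5.5);crop('top','t14a',(130,220,250,300),6)"
```

```text
t 21.9 p [0.4621 0.1326 0.2087] head 0.0337 zax [-0.0018  0.001  -1.    ] F [ 0.55 -0.69  0.73] M [-0.03 -0.02  0.04] w 0.0428 q [ 1.8 16.7 88.2  0.1 75.2 -0.1]
tool delta [-0.0087 -0.3038  0.119 ] n 6.52718564419482
```

View pics/t14b.png

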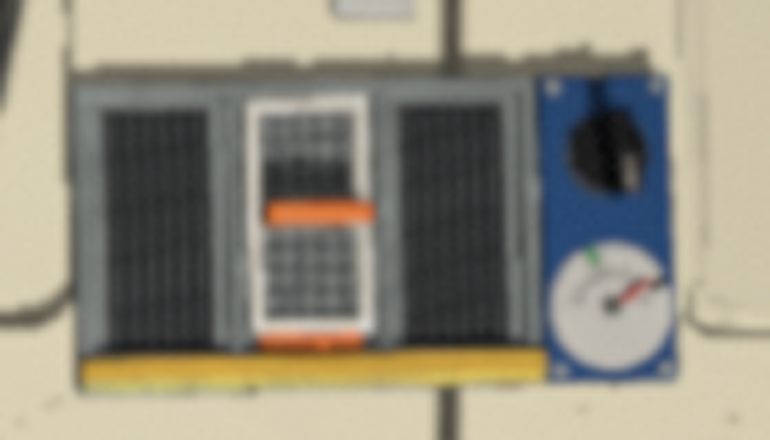

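View pics/t14a.png

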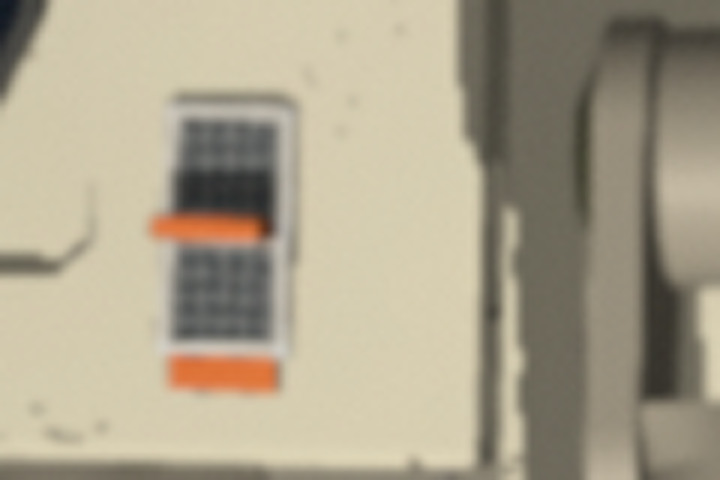

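View pics/s14.png

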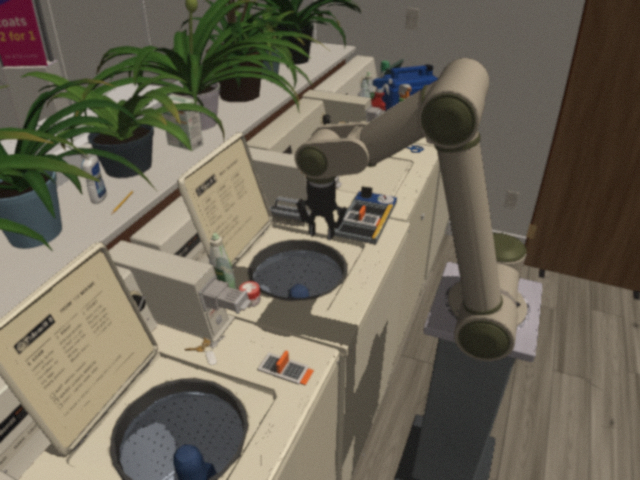

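Call:
jog_arm(dr=[[0,0,0.03],[0,0,0],[0,0,0],[0,0,0],[0,0,0],[0,0,0],[0,0,0],[0,0,0],[0,0,0],[0,0,0]], slide=[[-0.0025,-0.0435,0],[-0.0025,-0.0435,0],[-0.0025,-0.0435,0],[-0.0025,-0.0435,0.01],[-0.0025,-0.0435,0.015],[-0.0025,-0.0435,0.015],[-0.0025,-0.0435,0.02],[0,0,0.03],[0,0,0.03],[0,0,0]], gripper=[0,0,0,0,0,0,0,0,0,0])

```text
time_s: 23.0
position: [0.444, 0.4306, 0.0848]
tool_rot: [[1.0, -0.004, -0.008], [-0.004, -1.0, -0.005], [-0.008, 0.005, -1.0]]
ft_force: [0.1, -0.5, -0.1]
grip_width: 0.0427
```

```bash
python3 -c "
from h import *
to((.442,.436,.025));snap('side','s15',(220,280,380,400),5)"
```

```text
t 23.0 p [0.444  0.4306 0.0848] head -0.0037 zax [-0.0084 -0.0046 -1.    ] F [ 0.09 -0.52 -0.05] M [-0.01  0.03 -0.  ] w 0.0427 q [33.2 37.  75.1  0.  68.4 33.3]
tool delta [-0.0015 -0.0056  0.0598] n 1.2007839343834197
```

View pics/s15.png

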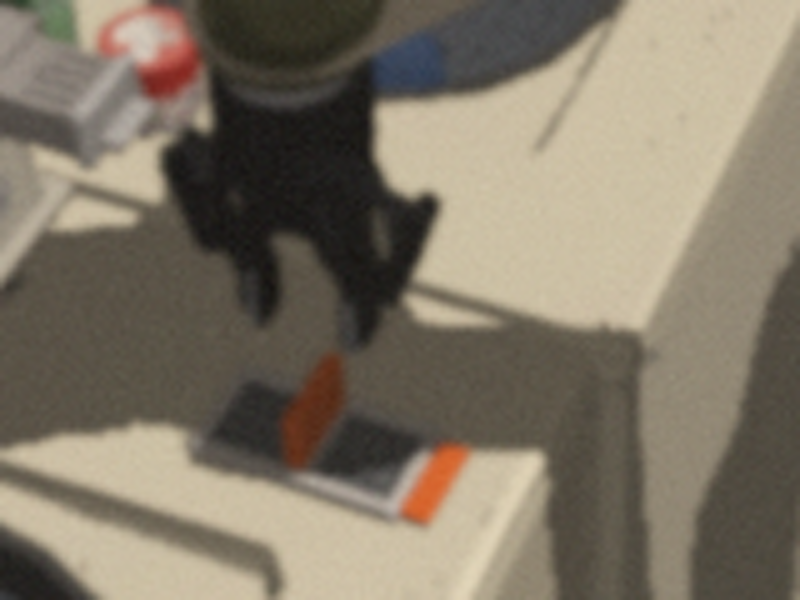

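Aligned over the second screen. Descend and grip.

Call:
jog_arm(dr=[[0,-0.006,0],[0,0,0],[0,0,0],[0,0,0],[0,0,0],[0,0,0],[0,0,0],[0,0,0],[0,0,0],[0,0,0]], slide=[[-0.001,-0.005,0.01],[0,0,0.015],[0,0,0.015],[0,0,0.012],[0,0,0.006],[0,0,0],[0,0,0],[0,0,0],[0,0,0],[0,0,0]], gripper=[0,0,0,0,0,0,-0.8,-0.8,-0.8,-0.8], force=60)

```text
time_s: 24.05
position: [0.4435, 0.438, 0.0315]
tool_rot: [[1.0, -0.002, -0.007], [-0.002, -1.0, 0.001], [-0.007, -0.001, -1.0]]
ft_force: [-0.8, -0.5, 5.5]
grip_width: 0.0094
```

```bash
python3 -c "
from h import *
st()"
```

```text
t 24.05 p [0.4435 0.438  0.0315] head -0.0019 zax [-0.0066  0.0007 -1.    ] F [-0.84 -0.53  5.49] M [-0.13  0.05 -0.01] w 0.0094 q [33.7 41.1 77.2  0.3 62.  33.7]
```

Call:
jog_arm(dr=[[0,0,0],[0,0,0],[0,0,0],[0,0,0],[0,0,0],[0,0,-0.03],[0,0,0],[0,0,0],[0,0,0],[0,0,0]], slide=[[0,0,-0.01],[0,0,-0.02],[0,0,-0.03],[0,0,-0.03],[0,0,-0.03],[0,0,-0.03],[0,0.02,0],[0,0.04,0],[0,0.045,0],[0,0.045,0]], gripper=[-0.8,-0.8,-0.8,-0.8,-0.8,-0.8,-0.8,-0.8,-0.8,-0.8])

```text
time_s: 25.05
position: [0.4481, 0.2864, 0.1809]
tool_rot: [[1.0, 0.029, -0.008], [0.029, -1.0, -0.0], [-0.008, -0.0, -1.0]]
ft_force: [1.6, -0.1, -2.0]
grip_width: 0.0092
```

```bash
python3 -c "
from h import *
st(); goto(1,18,0,110,0,dz=.0315);snap('side','s16',(220,180,420,330),4)"
```

```text
t 25.05 p [0.4481 0.2864 0.1809] head 0.0289 zax [-0.0077 -0.0001 -1.    ] F [ 1.55 -0.06 -1.98] M [-0.01 -0.06 -0.07] w 0.0092 q [19.8 23.2 82.9  0.1 74.3 18.1]
slide(now-frame) [0.0265 0.4859 0.0272] slide(target-frame) [0.0267 0.4859 0.0274] dr [-0.0001  0.0077  0.0009] P [ 0.4884 -0.1985  0.1535]
```

View pics/s16.png

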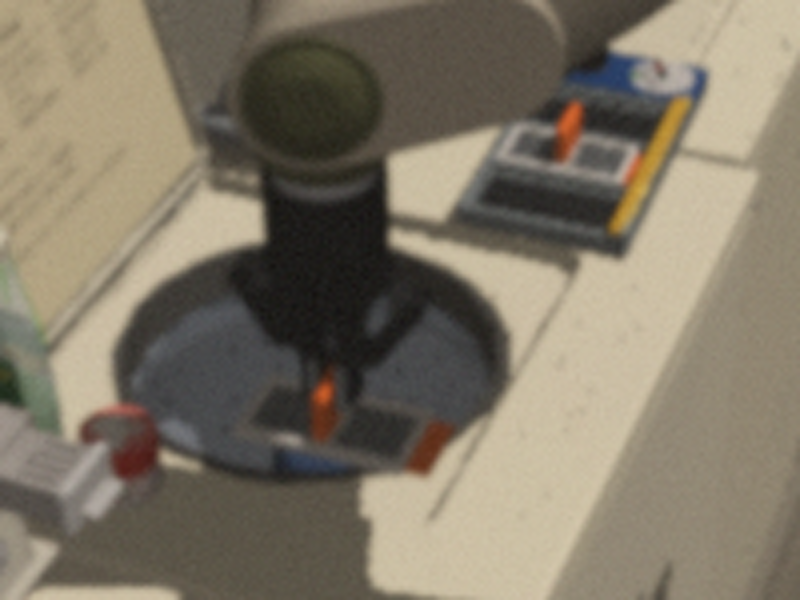

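Call:
jog_arm(dr=[[0,0,0],[0,0,0],[0,0,0],[0,0,0],[0,0,0],[0,0,0],[0,0,0],[0,0,0],[0,0,0],[0,0,0]], slide=[[0.0025,0.0475,0],[0.0025,0.0475,0],[0.0025,0.0475,0],[0.0025,0.0475,0],[0.0025,0.0475,0],[0.0025,0.0475,0],[0.0025,0.0475,0],[0.0025,0.0475,0],[0.002,0.0475,0],[0,0.047,0]], gripper=[-0.8,-0.8,-0.8,-0.8,-0.8,-0.8,-0.8,-0.8,-0.8,-0.8])

```text
time_s: 26.1
position: [0.4837, -0.1878, 0.1808]
tool_rot: [[1.0, 0.028, -0.007], [0.028, -1.0, -0.0], [-0.007, -0.0, -1.0]]
ft_force: [0.9, 0.8, -1.7]
grip_width: 0.0092
```

Call:
jog_arm(dr=[[0,0.07,0],[0,0.07,0],[0,0.07,0],[0,0.06,0],[0,0,0],[0,0,0],[0,0,0],[0,0,0],[0,0,0],[0,0,0]], slide=[[0,0,0],[0,0,0],[0,0,0],[0,0,0],[0,0,0],[0,0,0],[0,0,0],[0,0,0],[0,0,0],[0,0,0]], gripper=[-0.8,-0.8,-0.8,-0.8,-0.8,-0.8,-0.8,-0.8,-0.8,-0.8])

```text
time_s: 27.1
position: [0.484, -0.1857, 0.1803]
tool_rot: [[0.966, 0.028, 0.259], [0.027, -1.0, 0.008], [0.259, -0.0, -0.966]]
ft_force: [0.4, 1.2, -2.7]
grip_width: 0.0093
```

```bash
python3 -c "
from h import *
st();scr(1,dz=.0315);goto(1,18,0,23,15,dz=.0315);snap('side','s17',(250,120,450,270),4);snap('top','t17',(375,190,515,290),5.5)"
```

```text
t 27.1 p [ 0.484  -0.1857  0.1803] head 0.0283 zax [ 0.2588  0.0076 -0.9659] F [ 0.42  1.24 -2.67] M [-0.01  0.22  0.04] w 0.0093 q [-38.8  17.   94.7  11.5  57.3 -45.8]
tongue in bay 1 [ 24.5708  12.8636 119.0012] tilt 15.009277055007596 roll -0.00021744900853166483
slide(now-frame) [-0.0312  0.0129  0.091 ] slide(target-frame) [-0.0312  0.0129  0.091 ] dr [-0.0003 -0.0001  0.0003] P [ 0.4778 -0.1988  0.0843]
```

View pics/s17.png

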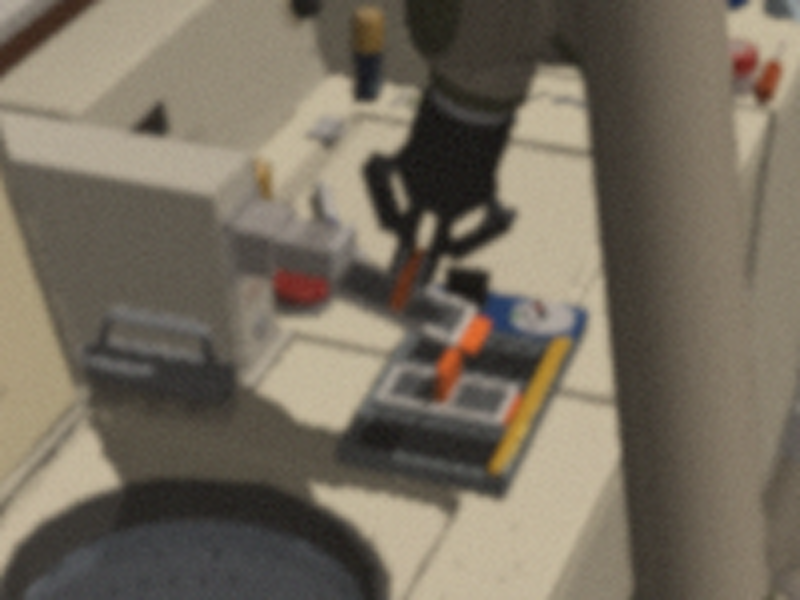

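View pics/t17.png

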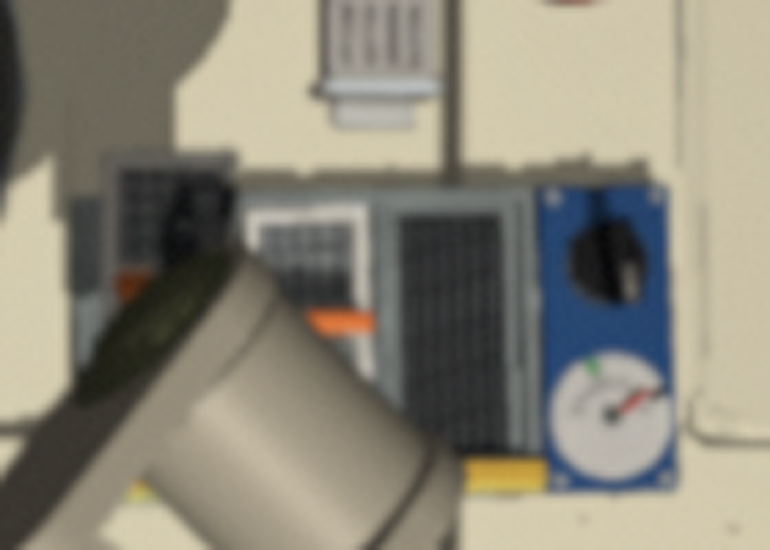

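```bash
python3 -c "
from h import *
T=lambda p,o,s:[( (a+.5)/s-.5+o[0],(b+.5)/s-.5+o[1]) for a,b in p]
W=ray('top',T([(103,154),(237,152)],(375,190),5.5),.1726); print(W)
m=W.mean(0)-BAY[1]; print(m@bx,m@by)
"
```

```text
[[ 0.544  -0.1549  0.1726]
 [ 0.5457 -0.2138  0.1726]]
0.14778791308833 0.01252769598534762
```

Call:
jog_arm(dr=[[0,0,0],[0,0,0],[0,0,0],[0,0,0],[0,0,0],[0,0,0],[0,0,0],[0,0,0],[0,0,0],[0,0,0]], slide=[[-0.0064,0.0065,0],[-0.004,0.0062,0.01],[-0.005,0,0.018],[-0.005,0,0.018],[-0.005,0,0.018],[-0.004,0,0.016],[-0.002,0,0.011],[0,0,0],[0,0,0],[0,0,0]], gripper=[-0.8,-0.8,-0.8,-0.8,-0.8,-0.8,-0.8,-0.8,-0.8,-0.8])

```text
time_s: 28.2
position: [0.4778, -0.199, 0.085]
tool_rot: [[0.965, 0.028, 0.26], [0.027, -1.0, 0.007], [0.26, 0.001, -0.966]]
ft_force: [-0.1, -0.8, -1.3]
grip_width: 0.0093
```

```bash
python3 -c "
from h import *
st();scr(1,dz=.0315);goto(1,18,0,2.5,15,dz=.0315);goto(1,6,0,2.5,15,dz=.0315);snap('side','s18',(300,150,420,240),6.5)"
```

```text
t 28.2 p [ 0.4778 -0.199   0.085 ] head 0.0282 zax [ 0.2601  0.0065 -0.9655] F [-0.14 -0.8  -1.31] M [0.03 0.2  0.01] w 0.0093 q [-40.7  25.  102.1  15.   42.6 -52.4]
tongue in bay 1 [18.0425 -0.287  23.627 ] tilt 15.089274645027649 roll 0.0007828098415175166
slide(now-frame) [-0.0055 -0.0003  0.0205] slide(target-frame) [-0.0055 -0.0003  0.0205] dr [ 0.0008 -0.0015  0.0001] P [ 0.4778 -0.1988  0.0638]
slide(now-frame) [-0.0171 -0.0003  0.0174] slide(target-frame) [-0.0171 -0.0003  0.0174] dr [ 0.0008 -0.0015  0.0001] P [ 0.4658 -0.1991  0.0638]
```

View pics/s18.png

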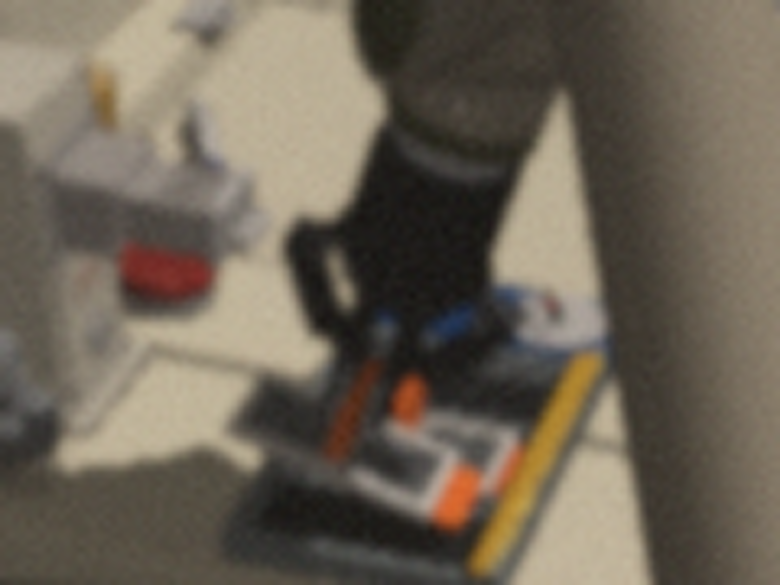

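Call:
jog_arm(dr=[[0,0,0],[0,0,0],[0,0,0],[0,0,0],[0,0,0],[0,0,0],[0,0,0],[0,0,0],[0,0,0],[0,0,0]], slide=[[-0.0018,0,0.0065],[-0.0018,0,0.0065],[-0.0018,0,0.007],[0,0,0],[0,0,0],[-0.0039,0,-0.001],[-0.0039,0,-0.001],[-0.0039,0,-0.001],[0,0,0],[0,0,0]], gripper=[-0.8,-0.8,-0.8,-0.8,-0.8,-0.8,-0.8,-0.8,-0.8,-0.8])

```text
time_s: 29.25
position: [0.4653, -0.1991, 0.0636]
tool_rot: [[0.965, 0.028, 0.259], [0.027, -1.0, 0.007], [0.259, -0.0, -0.966]]
ft_force: [0.1, -1.1, -1.8]
grip_width: 0.0096
```

```bash
python3 -c "
from h import *
st();scr(1,dz=.0315);goto(1,-.5,0,2.5,15,dz=.0315);snap('side','s19',(300,150,420,240),6.5)"
```

```text
t 29.25 p [ 0.4653 -0.1991  0.0636] head 0.0277 zax [ 0.2593  0.0072 -0.9658] F [ 0.11 -1.11 -1.8 ] M [0.03 0.24 0.01] w 0.0096 q [-41.8  26.4 105.1  16.6  38.6 -55.4]
tongue in bay 1 [5.56   0.0258 2.2637] tilt 15.037779339830264 roll -4.010729567806768e-05
slide(now-frame) [-0.0058  0.     -0.0018] slide(target-frame) [-0.0058  0.     -0.0018] dr [ 0.     -0.0006 -0.0003] P [ 0.4593 -0.1993  0.0638]
```

View pics/s19.png

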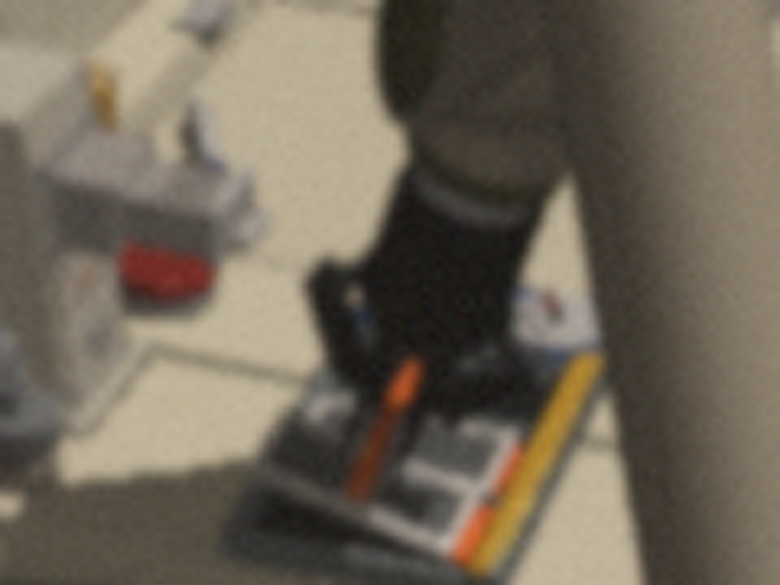

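Call:
jog_arm(dr=[[0,0,0],[0,0,0],[0,0,0],[0,0,0],[0,0,0],[0,0,0],[0,0,0],[0,0,0],[0,0,0],[0,0,0]], slide=[[-0.0015,0,-0.0004],[-0.0015,0,-0.0004],[-0.0015,0,-0.0004],[-0.0012,0,-0.0003],[0,0,0],[0,0,0],[0,0,0],[0,0,0],[0,0,0],[0,0,0]], gripper=[-0.8,-0.8,-0.8,-0.8,-0.8,-0.8,-0.8,-0.8,-0.8,-0.8])

```text
time_s: 30.3
position: [0.4595, -0.1992, 0.0635]
tool_rot: [[0.965, 0.028, 0.259], [0.027, -1.0, 0.007], [0.259, -0.0, -0.966]]
ft_force: [-0.8, -0.3, -2.1]
grip_width: 0.0094
```

```bash
python3 -c "
from h import *
st();scr(1,dz=.0315);goto(1,1.5,0,.5,0,dz=.0315);snap('side','s20',(300,150,420,240),6.5)"
```

```text
t 30.3 p [ 0.4595 -0.1992  0.0635] head 0.028 zax [ 0.2591  0.0074 -0.9658] F [-0.85 -0.33 -2.07] M [-0.02  0.21  0.  ] w 0.0094 q [-42.3  26.  105.9  16.9  38.3 -56.3]
tongue in bay 1 [-0.265   0.1299  2.1339] tilt 15.029465298953864 roll -0.00015471182863210413
slide(now-frame) [0.007  0.0001 0.022 ] slide(target-frame) [0.0124 0.0001 0.0195] dr [-0.0002 -0.2622  0.    ] P [ 0.472  -0.1989  0.044 ]
```

View pics/s20.png

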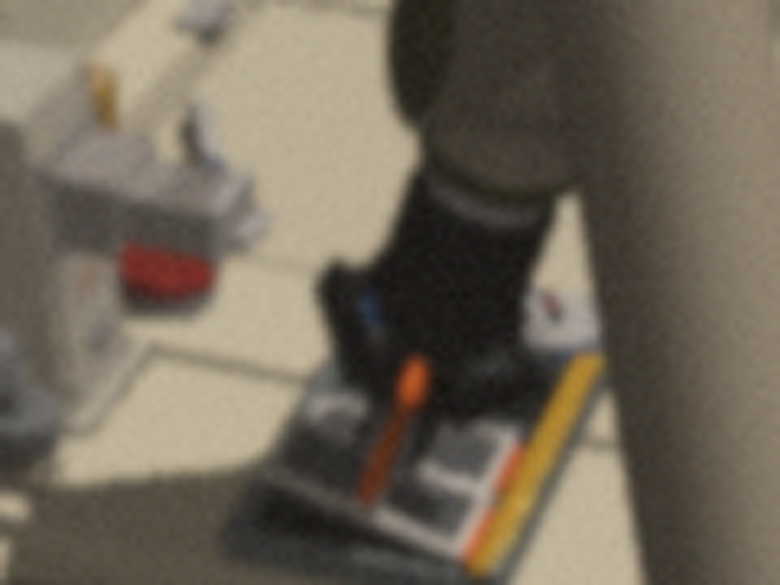

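Call:
jog_arm(dr=[[0,0,0],[0,0,0],[0,0,0],[0,0,0],[0,0,0],[0,0,0],[0,0,0],[0,0,0],[0,0,0],[0,0,0]], slide=[[-0.001,0,-0.0003],[-0.001,0,-0.0003],[0,0,0],[0,0,0],[0,0,0],[0,0,0],[0,0,0],[0,0,0],[0,0,0],[0,0,0]], gripper=[-0.8,-0.8,-0.8,-0.8,-0.8,-0.8,-0.8,-0.8,-0.8,-0.8])

```text
time_s: 31.35
position: [0.4585, -0.1995, 0.0641]
tool_rot: [[0.965, 0.027, 0.262], [0.026, -1.0, 0.006], [0.262, 0.001, -0.965]]
ft_force: [7.6, 2.9, -1.5]
grip_width: 0.0091
```

```bash
python3 -c "
from h import *
st();scr(1,dz=.0315);goto(1,1,0,.5,0,dz=.0315)"
```

```text
t 31.35 p [ 0.4585 -0.1995  0.0641] head 0.0274 zax [ 0.2618  0.0065 -0.9651] F [ 7.59  2.86 -1.46] M [ 0.48 -1.22  0.09] w 0.0091 q [-42.4  25.9 106.1  17.1  38.2 -56.6]
tongue in bay 1 [-1.1345 -0.1607  2.573 ] tilt 15.185632032751952 roll 0.0006823072744271974
slide(now-frame) [ 0.0072 -0.0002  0.0228] slide(target-frame) [ 0.0129 -0.0002  0.0201] dr [ 0.0008 -0.2649 -0.0007] P [ 0.4715 -0.199   0.044 ]
```

Call:
jog_arm(dr=[[0,0,0],[0,-0.0374,0],[0,-0.0374,0],[0,-0.0374,0],[0,-0.0374,0],[0,-0.0374,0],[0,-0.0374,0],[0,-0.0374,0],[0,0,0],[0,0,0]], slide=[[0.0022,0,0.0005],[0.0012,0,0.003],[0.0012,0,0.003],[0.0012,0,0.003],[0.0012,0,0.003],[0.0012,0,0.003],[0.0012,0,0.003],[0.0012,0,0.003],[0,0,0],[0,0,0]], gripper=[-0.8,-0.8,-0.8,-0.8,-0.8,-0.8,-0.8,-0.8,-0.8,-0.8])

```text
time_s: 32.35
position: [0.4709, -0.1987, 0.044]
tool_rot: [[1.0, 0.028, 0.001], [0.028, -1.0, 0.001], [0.001, -0.001, -1.0]]
ft_force: [0.6, 0.2, -1.9]
grip_width: 0.0096
```

```bash
python3 -c "
from h import *
st();scr(1,dz=.0315);snap('side','s21',(300,150,420,240),6.5)"
```

```text
t 32.35 p [ 0.4709 -0.1987  0.044 ] head 0.0283 zax [ 0.0006  0.0006 -1.    ] F [ 0.61  0.19 -1.89] M [ 0.   -0.09 -0.  ] w 0.0096 q [-36.2  31.8  95.9   0.1  52.3 -37.8]
tongue in bay 1 [0.4789 0.285  0.465 ] tilt 0.03810401256203549 roll -0.0005496281620372915
```

View pics/s21.png

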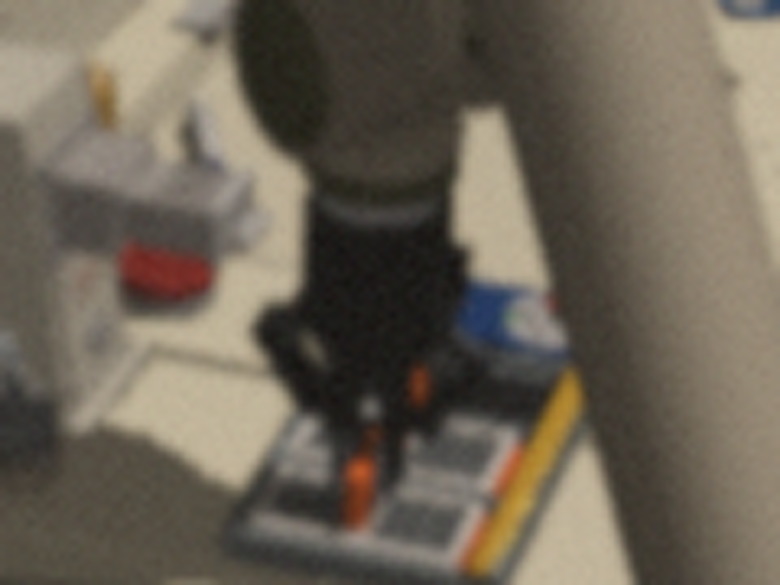

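Call:
jog_arm(dr=[[0,0,0],[0,0,0],[0,0,0],[0,0,0],[0,0,0],[0,0,0],[0,0,0],[0,0,0],[0,0,0],[0,0,0]], slide=[[0,0,0.001],[0,0,0],[0,0,0],[0,0,0],[0,0,0],[0,0,-0.02],[0,0,-0.03],[0,0,-0.04],[0,0,-0.04],[0,0,-0.04]], gripper=[-0.8,-0.8,-0.2,-0.2,-0.2,-0.2,0,0,0,0])

```text
time_s: 33.4
position: [0.4707, -0.1987, 0.2148]
tool_rot: [[1.0, 0.028, 0.0], [0.028, -1.0, 0.0], [0.0, -0.0, -1.0]]
ft_force: [-0.2, -0.3, -0.1]
grip_width: 0.0424
```

Call:
jog_arm(dr=[[0,0,0.147],[0,0,0.147],[0,0,0.147],[0,0,0.147],[0,0,0.147],[0,0,0.147],[0,0,0.147],[0,0,0.147],[0,0,0.147],[0,0,0.147]], slide=[[0,-0.035,0],[0,-0.035,0],[0,0,0],[0,0,0],[0,0,0],[0,0,0],[0,0,0],[0,0,0],[-0.035,0,0],[-0.035,0,0]], gripper=[0,0,0,0,0,0,0,0,0,0])

```text
time_s: 34.4
position: [0.4497, -0.0632, 0.2129]
tool_rot: [[0.121, -0.993, -0.0], [-0.993, -0.121, 0.0], [-0.0, 0.0, -1.0]]
ft_force: [0.5, 0.2, -0.3]
grip_width: 0.0426
```

```bash
python3 -c "
from h import *
to((.5063,-.4145,.1));snap('side','s22',(300,150,420,240),6.5);snap('top','t22');crop('top','t22b',(375,210,515,290),5.5)"
```

```text
t 34.4 p [ 0.4497 -0.0632  0.2129] head -1.4499 zax [-0.0001  0.0005 -1.    ] F [ 0.52  0.18 -0.35] M [-0.02 -0.13 -0.03] w 0.0426 q [-23.   13.8  91.6   0.   74.6  60.1]
tool delta [ 0.3556 -0.0139  0.1127] n 7.46627726359159
```

View pics/t22.png

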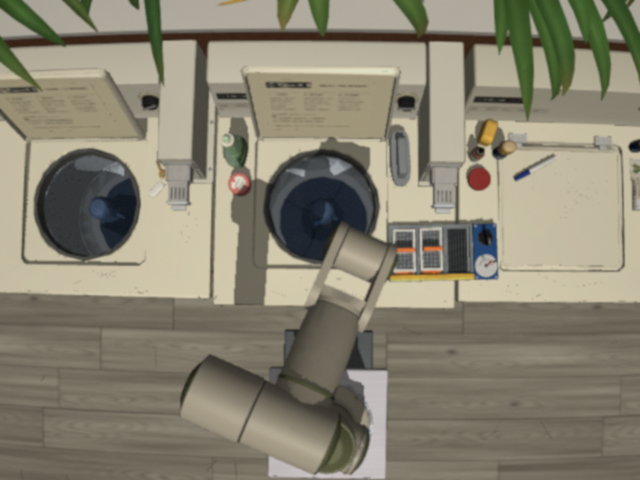

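View pics/t22b.png

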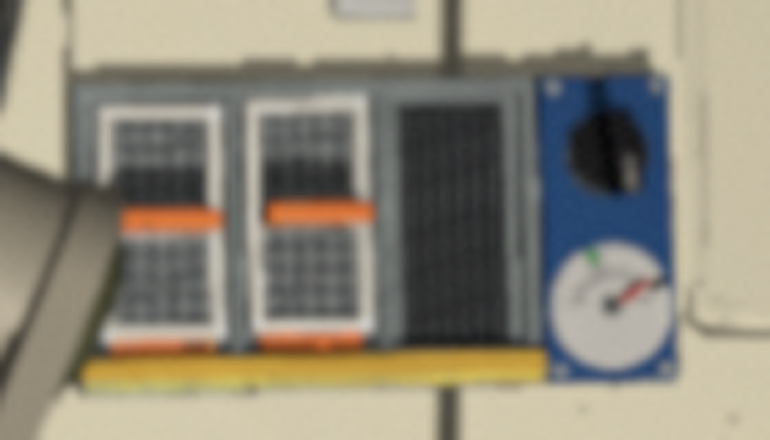

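View pics/s22.png

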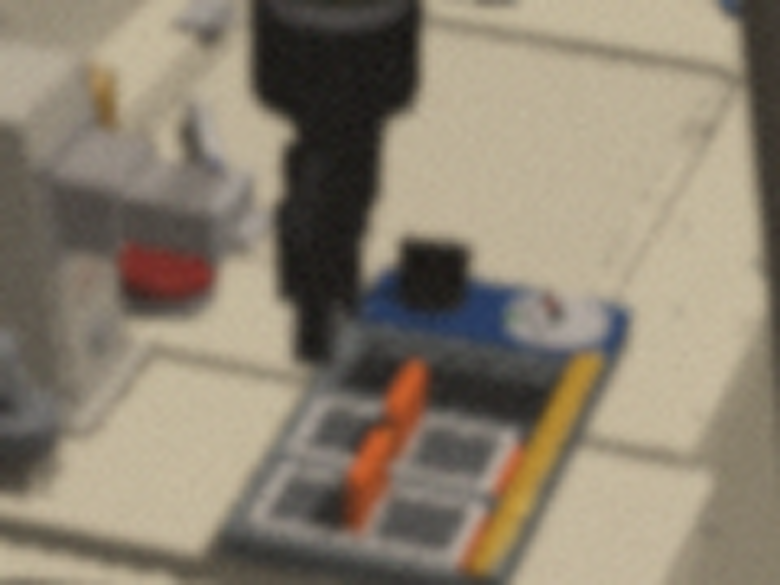

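```bash
python3 -c "
from h import *
crop('top','t22d',(470,250,502,282),18)
T=lambda p,o,s:[( (a+.5)/s-.5+o[0],(b+.5)/s-.5+o[1]) for a,b in p]
"
```

```text
(no output)
```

View pics/t22d.png

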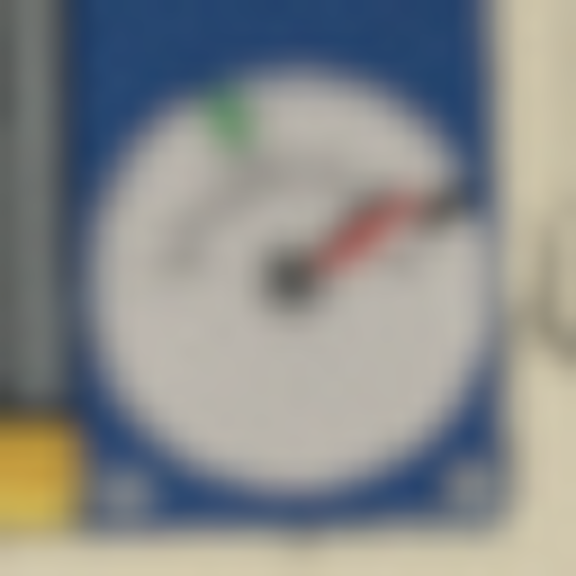

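Call:
jog_arm(dr=[[0,0,0],[0,0,0],[0,0,0],[0,0,0],[0,0,0],[0,0,0],[0,0,0],[0,0,0],[0,0,0],[0,0,0]], slide=[[0.044,-0.0015,0],[0.044,-0.0015,0],[0.044,-0.0015,0],[0.044,-0.0015,0],[0.044,-0.0015,0],[0.044,-0.0015,0],[0.044,-0.0015,0.01],[0.044,-0.0015,0.03],[0,0,0.04],[0,0,0.03]], gripper=[0,0,0,0,0,0,0,0,0,0])

```text
time_s: 35.5
position: [0.5061, -0.4097, 0.1019]
tool_rot: [[0.128, -0.992, -0.001], [-0.992, -0.128, 0.002], [-0.002, 0.001, -1.0]]
ft_force: [1.4, -0.2, -0.6]
grip_width: 0.0423
```

```bash
python3 -c "
from h import *
to((.5063,-.4145,.049));snap('side','s23',(310,130,430,240),6.5)"
```

```text
t 35.5 p [ 0.5061 -0.4097  0.1019] head -1.4423 zax [-0.0011  0.0018 -1.    ] F [ 1.35 -0.23 -0.63] M [-0.01  0.   -0.01] w 0.0423 q [-49.4  38.7  68.3   0.   73.1  33.2]
tool delta [0.0049 0.0004 0.0529] n 1.0628424501383726
```

View pics/s23.png

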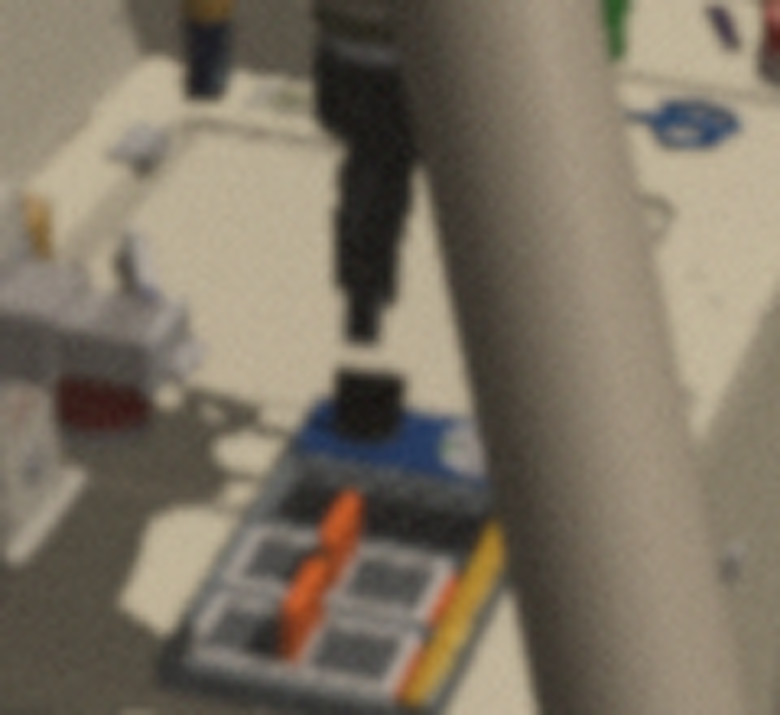

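Call:
jog_arm(dr=[[0,0,0],[0,0,0],[0,0,0],[0,0,0],[0,0,0],[0,0,0],[0,0,0],[0,0,0],[0,0,0],[0,0,0]], slide=[[0.004,0,0.015],[0,0,0.015],[0,0,0.012],[0,0,0.009],[0,0,0],[0,0,0],[0,0,0],[0,0,0],[0,0,0],[0,0,0]], gripper=[0,0,0,0,0,-0.8,-0.8,-0.8,-0.8,-0.8], force=40)

```text
time_s: 36.55
position: [0.5081, -0.4138, 0.0552]
tool_rot: [[0.129, -0.992, 0.002], [-0.992, -0.129, -0.004], [0.004, -0.002, -1.0]]
ft_force: [0.1, -5.8, 0.9]
grip_width: 0.0111
```

```bash
python3 -c "
from h import *
st()"
```

```text
t 36.55 p [ 0.5081 -0.4138  0.0552] head -1.4413 zax [ 0.0024 -0.0036 -1.    ] F [ 0.07 -5.77  0.87] M [-0.68 -0.16  0.43] w 0.0111 q [-49.5  41.8  70.5  -0.   67.4  33.1]
```

Call:
jog_arm(dr=[[0,0,-0.06],[0,0,-0.13],[0,0,-0.14],[0,0,-0.14],[0,0,-0.14],[0,0,-0.14],[0,0,-0.14],[0,0,-0.14],[0,0,-0.14],[0,0,-0.14]], slide=[[0.001,0,0],[0,0,0],[0,0,0],[0,0,0],[0,0,0],[0,0,0],[0,0,0],[0,0,0],[0,0,0],[0,0,0]], gripper=[-0.8,-0.8,-0.8,-0.8,-0.8,-0.8,-0.8,-0.8,-0.8,-0.8])

```text
time_s: 37.55
position: [0.5067, -0.4125, 0.0552]
tool_rot: [[0.992, -0.126, -0.002], [-0.126, -0.992, 0.002], [-0.002, -0.002, -1.0]]
ft_force: [-6.9, 4.7, 9.1]
grip_width: 0.0109
```

```bash
python3 -c "
from h import *
st();snap('side','s24',(350,170,430,240),9)"
```

```text
t 37.55 p [ 0.5067 -0.4125  0.0552] head -0.1261 zax [-0.0019  0.0018 -1.    ] F [-6.93  4.71  9.14] M [ 0.85  1.36 -0.13] w 0.0109 q [-49.5  41.8  70.5  -0.   67.8 -42.3]
```

View pics/s24.png

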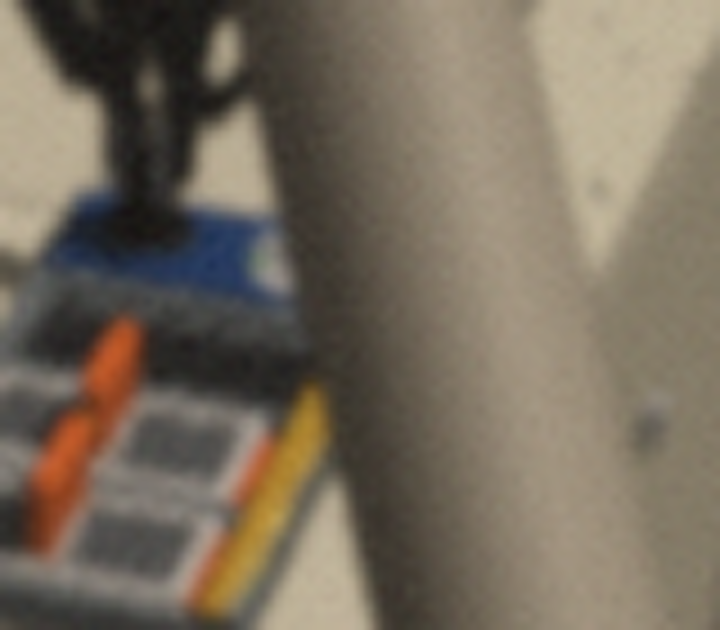

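Call:
jog_arm(dr=[[0,0,-0.14],[0,0,-0.14],[0,0,-0.14],[0,0,-0.14],[0,0,-0.14],[0,0,-0.14],[0,0,-0.14],[0,0,-0.14],[0,0,-0.14],[0,0,-0.14]], slide=[[-0.001,0.001,0],[0,0,0],[0,0,0],[0,0,0],[0,0,0],[0,0,0],[0,0,0],[0,0,0],[0,0,0],[0,0,0]], gripper=[-0.8,-0.8,-0.8,-0.8,-0.8,-0.8,-0.8,-0.8,-0.8,-0.8])

```text
time_s: 38.6
position: [0.5048, -0.4139, 0.0551]
tool_rot: [[0.293, 0.956, -0.003], [0.956, -0.293, 0.001], [0.0, -0.004, -1.0]]
ft_force: [-10.7, 3.3, 8.4]
grip_width: 0.0108
```

Call:
jog_arm(dr=[[0,0,-0.14],[0,0,-0.1],[0,0,0],[0,0,0],[0,0,0],[0,0,0],[0,0,0],[0,0,0],[0,0,0],[0,0,0]], slide=[[0,0,0],[0,0,0],[0,0,0],[0,0,0],[0,0,0],[0,0,0],[0,0,-0.02],[0,0,-0.03],[0,0,-0.04],[0,0,0]], gripper=[-0.8,-0.8,-0.8,-0.2,-0.2,-0.2,-0.2,0,0,0])

```text
time_s: 39.6
position: [0.5082, -0.4157, 0.1498]
tool_rot: [[0.062, 0.998, 0.007], [0.998, -0.062, -0.008], [-0.007, 0.008, -1.0]]
ft_force: [0.5, -0.3, 0.9]
grip_width: 0.0426
```

```bash
python3 -c "
from h import *
st();snap('side','s25',(340,150,430,240),8);snap('top','t25',(450,220,515,285),9)"
```

```text
t 39.6 p [ 0.5082 -0.4157  0.1498] head 1.5083 zax [ 0.0073 -0.0076 -0.9999] F [ 0.55 -0.26  0.93] M [-0.01  0.01  0.02] w 0.0426 q [ -49.6   36.3   64.5    0.    78.6 -136. ]
```

View pics/t25.png

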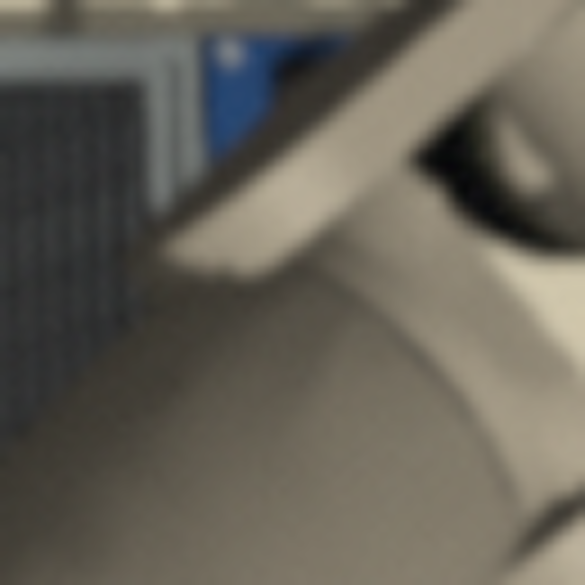

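Call:
jog_arm(dr=[[0,0,0.149],[0,0,0.149],[0,0,0.149],[0,0,0.149],[0,0,0.149],[0,0,0.149],[0,0,0.149],[0,0,0.149],[0,0,0.149],[0,0,0.149]], slide=[[0,0,0],[0,0,0],[0,0,0],[0,0,0],[0,0,0],[0,0,0],[0,0,0],[0,0,0],[0,0,0],[0,0,0]], gripper=[0,0,0,0,0,0,0,0,0,0])

```text
time_s: 40.7
position: [0.5062, -0.4137, 0.1422]
tool_rot: [[1.0, 0.012, -0.001], [0.012, -1.0, 0.003], [-0.001, -0.003, -1.0]]
ft_force: [-0.4, -0.1, 0.4]
grip_width: 0.0428
```

Call:
jog_arm(dr=[[0,0,0.149],[0,0,0.149],[0,0,0.149],[0,0,0.149],[0,0,0.149],[0,0,0.149],[0,0,0.149],[0,0,0.149],[0,0,0.149],[0,0,0.149]], slide=[[0,0,0],[0,0,0],[0,0,0],[0,0,0],[0,0,0],[0,0,0],[0,0,0],[0,0,0],[0,0,0],[0,0,0]], gripper=[0,0,0,0,0,0,0,0,0,0])

```text
time_s: 41.7
position: [0.5062, -0.4137, 0.1422]
tool_rot: [[0.093, -0.996, -0.002], [-0.996, -0.093, 0.003], [-0.003, 0.001, -1.0]]
ft_force: [-0.8, -0.3, -0.1]
grip_width: 0.0429
```

Call:
jog_arm(dr=[[0,0,0.149],[0,0,0],[0,0,0],[0,0,0],[0,0,0],[0,0,0],[0,0,0],[0,0,0],[0,0,0],[0,0,0]], slide=[[-0.04,0,0],[-0.04,0,0],[-0.04,0,0],[-0.04,0,0],[-0.04,0,0],[-0.04,0,0],[0,0,0],[0,0,0],[0,0,0],[0,0,0]], gripper=[0,0,0,0,0,0,0,0,0,0])

```text
time_s: 42.7
position: [0.5125, -0.1756, 0.1435]
tool_rot: [[-0.051, -0.999, -0.0], [-0.999, 0.051, 0.0], [-0.0, 0.0, -1.0]]
ft_force: [-0.1, -0.3, 0.5]
grip_width: 0.0428
```

```bash
python3 -c "
from h import *
to((.506,-.4148,.1));snap('top','t26');crop('top','t26b',(375,190,515,290),5.5);crop('top','t26d',(470,250,502,282),18)"
```

```text
t 42.7 p [ 0.5125 -0.1756  0.1435] head -1.6223 zax [-0.0002  0.0005 -1.    ] F [-0.07 -0.33  0.49] M [-0.01 -0.02 -0.01] w 0.0428 q [-31.5  26.3  84.6   0.   69.1  61.5]
tool delta [ 0.2392 -0.0059  0.0434] n 4.863979941833827
```

View pics/t26b.png

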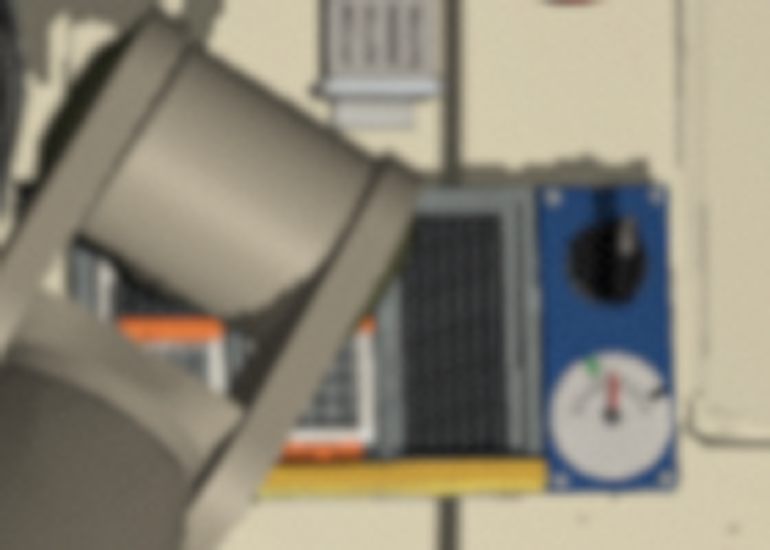

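View pics/t26d.png

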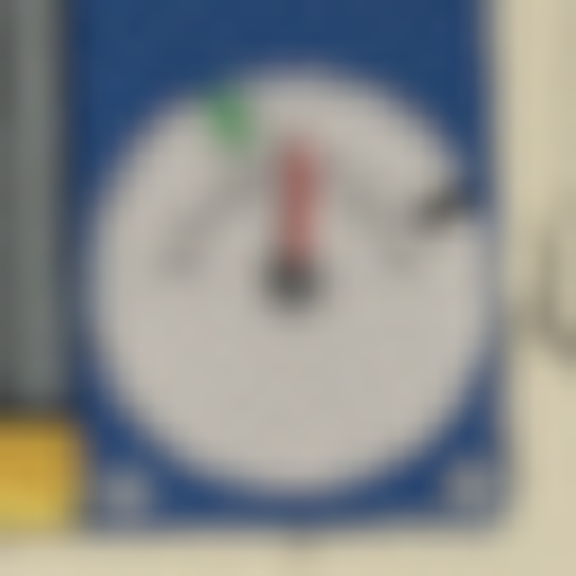

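Call:
jog_arm(dr=[[0,0,0],[0,0,0],[0,0,0],[0,0,0],[0,0,0],[0,0,0],[0,0,0],[0,0,0],[0,0,0],[0,0,0]], slide=[[0.04,-0.001,0],[0.04,-0.001,0],[0.04,-0.001,0],[0.04,-0.001,0],[0.04,-0.001,0],[0.039,-0.001,0],[0,0,0.02],[0,0,0.02],[0,0,0],[0,0,0]], gripper=[0,0,0,0,0,0,0,0,0,0])

```text
time_s: 43.75
position: [0.5065, -0.4141, 0.1042]
tool_rot: [[-0.051, -0.999, 0.0], [-0.999, 0.051, 0.0], [-0.0, -0.0, -1.0]]
ft_force: [0.7, -0.5, 0.5]
grip_width: 0.0426
```

```bash
python3 -c "
from h import *
to((.506,-.4148,.052))"
```

```text
t 43.75 p [ 0.5065 -0.4141  0.1042] head -1.6215 zax [ 0.0003  0.0003 -1.    ] F [ 0.67 -0.53  0.52] M [-0.03  0.01  0.01] w 0.0426 q [-49.6  38.8  67.7   0.   73.5  43.3]
tool delta [0.0008 0.0005 0.0522] n 1.044307611606821
```

Call:
jog_arm(dr=[[0,0,0],[0,0,0],[0,0,0],[0,0,0],[0,0,0],[0,0,0],[0,0,0],[0,0,0],[0,0,0],[0,0,0]], slide=[[0.001,0,0.015],[0,0,0.015],[0,0,0.012],[0,0,0.01],[0,0,0],[0,0,0],[0,0,0],[0,0,0],[0,0,0],[0,0,0]], gripper=[0,0,0,0,0,-0.8,-0.8,-0.8,-0.8,-0.8], force=40)

```text
time_s: 44.75
position: [0.5069, -0.4145, 0.053]
tool_rot: [[-0.05, -0.999, 0.001], [-0.999, 0.05, -0.0], [0.0, -0.001, -1.0]]
ft_force: [-1.2, 3.5, 5.0]
grip_width: 0.011
```

Call:
jog_arm(dr=[[0,0,-0.06],[0,0,-0.12],[0,0,-0.13],[0,0,-0.13],[0,0,-0.13],[0,0,-0.13],[0,0,-0.13],[0,0,-0.13],[0,0,-0.13],[0,0,-0.1]], slide=[[0,0,0],[0,0,0],[0,0,0],[0,0,0],[0,0,0],[0,0,0],[0,0,0],[0,0,0],[0,0,0],[0,0,0]], gripper=[-0.8,-0.8,-0.8,-0.8,-0.8,-0.8,-0.8,-0.8,-0.8,-0.8])

```text
time_s: 45.75
position: [0.5067, -0.414, 0.053]
tool_rot: [[0.911, -0.413, 0.001], [-0.413, -0.911, 0.001], [0.0, -0.001, -1.0]]
ft_force: [-1.8, 5.9, 7.9]
grip_width: 0.0111
```

```bash
python3 -c "
from h import *
st();snap('side','s27',(340,150,430,240),8)"
```

```text
t 45.75 p [ 0.5067 -0.414   0.053 ] head -0.4259 zax [ 0.0006  0.001  -1.    ] F [-1.78  5.94  7.86] M [0.99 0.26 0.01] w 0.0111 q [-49.6  42.   70.6   0.1  67.4 -25.2]
```

Call:
jog_arm(dr=[[0,0,0],[0,0,0],[0,0,0],[0,0,0],[0,0,0],[0,0,0],[0,0,0],[0,0,0],[0,0,0],[0,0,0]], slide=[[0,0,0],[0,0,0],[0,0,0],[0,0,0],[0,0,0],[0,0,-0.02],[0,0,-0.03],[0,0,-0.04],[0,0,-0.04],[0,0,-0.03]], gripper=[-0.8,-0.8,-0.2,-0.2,-0.2,-0.2,0,0,0,0])

```text
time_s: 46.8
position: [0.5067, -0.415, 0.2147]
tool_rot: [[0.909, -0.418, 0.002], [-0.418, -0.909, -0.002], [0.003, 0.001, -1.0]]
ft_force: [1.1, 1.2, -0.2]
grip_width: 0.0426
```

Call:
jog_arm(dr=[[0,0,0],[0,0,0],[0,0,0],[0,0,0],[0,0,0],[0,0,0],[0,0,0],[0,0,0],[0,0,0],[0,0,0]], slide=[[-0.018,-0.04,0],[-0.018,-0.04,0],[-0.018,-0.04,0],[-0.018,-0.04,0],[-0.018,-0.04,0],[-0.018,-0.04,0],[-0.018,-0.04,0],[-0.018,-0.04,0],[-0.018,-0.04,0],[-0.018,-0.04,0]], gripper=[0,0,0,0,0,0,0,0,0,0])

```text
time_s: 47.8
position: [0.51, 0.0255, 0.2122]
tool_rot: [[0.908, -0.418, 0.001], [-0.418, -0.908, -0.0], [0.001, -0.0, -1.0]]
ft_force: [0.2, -1.1, -0.3]
grip_width: 0.0425
```

```bash
python3 -c "
from h import *
st();snap('top','t28');crop('top','t28b',(375,190,515,290),5.5);crop('top','t28d',(470,250,502,282),18);snap('side','s28',(320,160,420,250),7)"
```

```text
t 47.8 p [0.51   0.0255 0.2122] head -0.4313 zax [ 0.0009 -0.     -1.    ] F [ 0.21 -1.12 -0.31] M [ 0.06  0.01 -0.01] w 0.0425 q [-10.4  19.3  83.5   0.   77.1  14.3]
```

View pics/t28b.png

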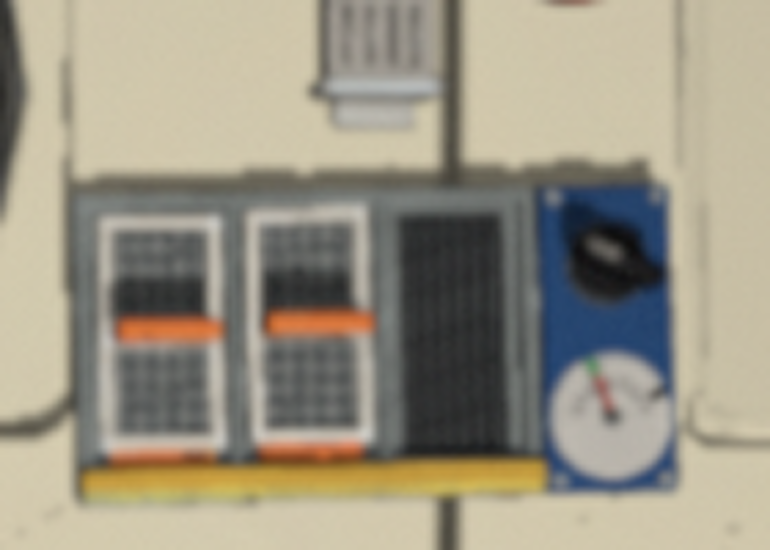

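View pics/t28d.png

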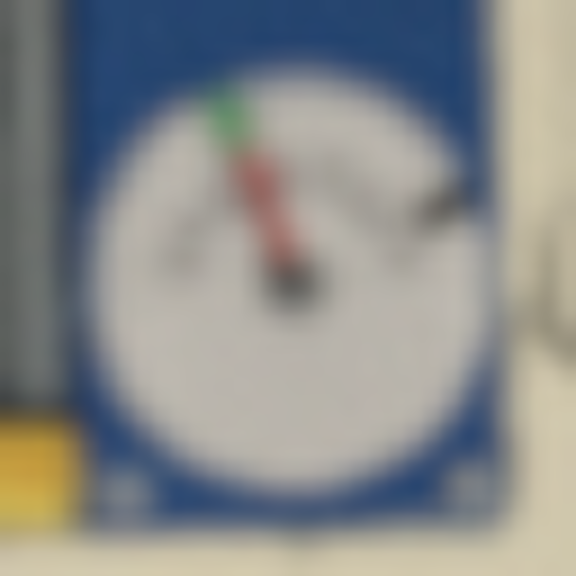

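View pics/s28.png

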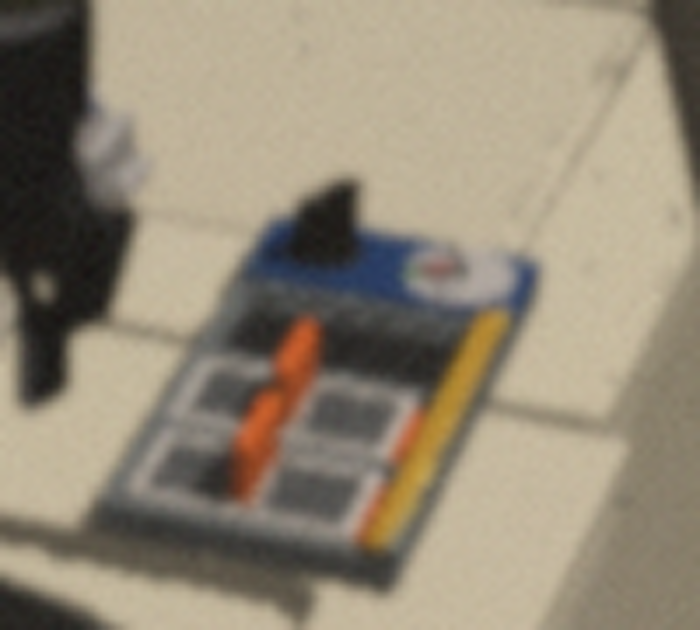

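View pics/t28.png

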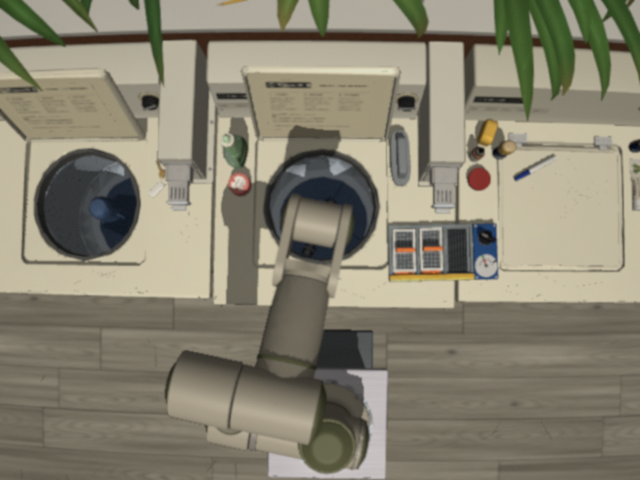

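```bash
python3 -c "
from h import *
crop('top','t28e',(385,220,465,285),10)
crop('side','s28e',(325,195,395,250),11)
for n,o,s in(('top',(385,220),10),('side',(325,195),11)):
  for b in(1,2):
    for x in (0.5,1.5,3,4):
      P=[BAY[b]+bx*(x/1e3+a)+by*c+np.array([0,0,h]) for a,c,h in((.13,.03,.008),(.13,-.03,.008),(.016,.03,.008),(.016,-.03,.008),(.068,.025,.044),(.068,-.025,.044))]
      print(n,b,x,((proj(n,P)-o+.5)*s-.5).round(0).tolist())
  P=[BAY[b]+bx*.134+by*c+np.array([0,0,.008]) for b in(1,2) for c in (.033,-.033)]
  print(n,'wall',((proj(n,P)-o+.5)*s-.5).round(0).tolist())
"
```

```text
top 1 0.5 [[74.0, 91.0], [299.0, 88.0], [82.0, 521.0], [307.0, 517.0], [112.0, 321.0], [304.0, 318.0]]
top 1 1.5 [[74.0, 87.0], [299.0, 84.0], [82.0, 517.0], [307.0, 513.0], [112.0, 317.0], [304.0, 314.0]]
top 1 3 [[74.0, 82.0], [299.0, 78.0], [82.0, 511.0], [307.0, 508.0], [112.0, 311.0], [304.0, 308.0]]
top 1 4 [[74.0, 78.0], [299.0, 75.0], [82.0, 507.0], [307.0, 504.0], [112.0, 307.0], [304.0, 304.0]]
top 2 0.5 [[344.0, 87.0], [567.0, 84.0], [352.0, 516.0], [577.0, 512.0], [388.0, 316.0], [579.0, 313.0]]
top 2 1.5 [[344.0, 83.0], [567.0, 80.0], [352.0, 513.0], [577.0, 509.0], [388.0, 313.0], [579.0, 310.0]]
top 2 3 [[343.0, 78.0], [567.0, 75.0], [352.0, 507.0], [577.0, 503.0], [388.0, 307.0], [579.0, 304.0]]
top 2 4 [[343.0, 74.0], [567.0, 71.0], [352.0, 503.0], [576.0, 499.0], [388.0, 303.0], [579.0, 300.0]]
top wall [[62.0, 78.0], [310.0, 75.0], [332.0, 74.0], [578.0, 71.0]]
side 1 0.5 [[135.0, 385.0], [197.0, 285.0], [491.0, 457.0], [545.0, 354.0], [336.0, 317.0], [385.0, 233.0]]
side 1 1.5 [[132.0, 384.0], [194.0, 284.0], [488.0, 457.0], [542.0, 354.0], [333.0, 316.0], [382.0, 233.0]]
side 1 3 [[127.0, 383.0], [190.0, 284.0], [483.0, 456.0], [538.0, 353.0], [328.0, 315.0], [377.0, 232.0]]
side 1 4 [[124.0, 382.0], [187.0, 283.0], [480.0, 455.0], [534.0, 352.0], [325.0, 314.0], [374.0, 231.0]]
side 2 0.5 [[210.0, 266.0], [268.0, 172.0], [556.0, 334.0], [607.0, 237.0], [406.0, 198.0], [451.0, 119.0]]
side 2 1.5 [[207.0, 265.0], [265.0, 172.0], [553.0, 334.0], [604.0, 237.0], [402.0, 197.0], [448.0, 119.0]]
side 2 3 [[202.0, 264.0], [261.0, 171.0], [548.0, 333.0], [599.0, 236.0], [398.0, 196.0], [444.0, 118.0]]
side 2 4 [[199.0, 264.0], [258.0, 170.0], [545.0, 332.0], [596.0, 235.0], [395.0, 196.0], [441.0, 117.0]]
side wall [[121.0, 387.0], [190.0, 278.0], [196.0, 269.0], [261.0, 166.0]]
```

View pics/t28e.png

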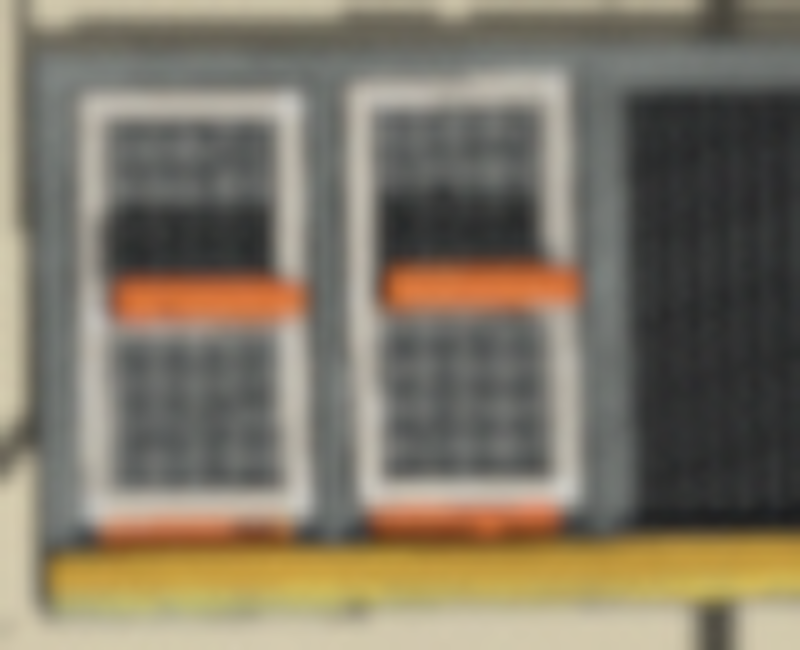

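View pics/s28e.png

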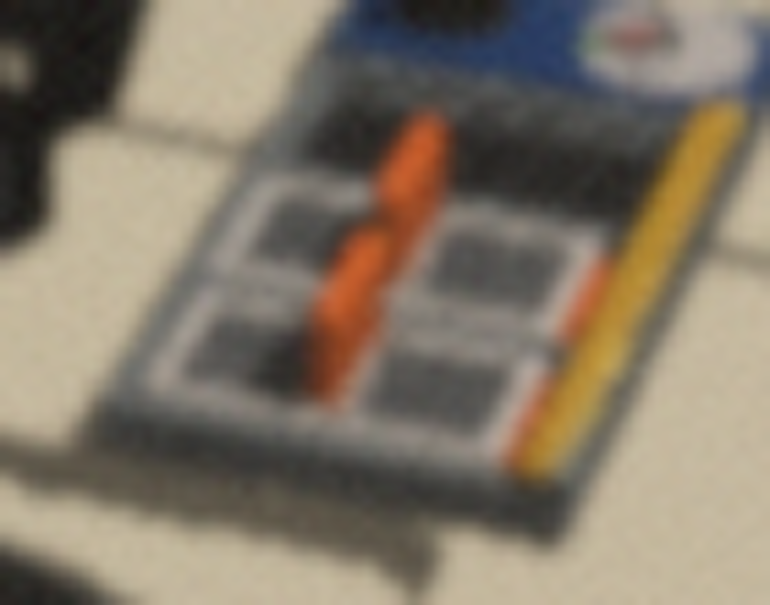

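```bash
python3 -c "
from h import *
st(); print(env.close_job())"
```

```text
t 47.9 p [0.5096 0.0281 0.2123] head -0.4259 zax [ 0.0007  0.001  -1.    ] F [ 0.01 -0.55 -0.02] M [-0.01 -0.01 -0.01] w 0.0426 q [-10.2  19.3  83.5   0.1  77.1  14.2]
the job is handed in; nothing more can be done
None
```

I shut the damper, put the screens back and set the pointer on the green mark, then handed the job in at about 48 s. The hand-in reports no verdict.

- **Damper:** I turned the knob clockwise until it hit the firm stop. The torque rose there, and the picture showed the pointer beside the black stop.
- **Screens:** Only two were on the deck, and they went into bay 2 and then bay 1. I felt each tongue reach the near wall before swinging the screen down, and no resisting force showed as either came down.
- **Pointer:** I turned the knob back in two grips, checking the dial between them. In the last top picture the pointer reads about 21.0° and the mark about 21.5°, so they agree to about 0.01 rad; the limit is 0.07.
- **Last checks:** Both screens look flat and under the lip in both cameras. The tin and the pot look unmoved, and the arm stands clear of everything.
- **One disagreement:** The arm's position put the bay 2 screen about 1.5 mm from its near wall. The top camera puts it at about 3 mm. Either is within the 6.5 mm limit, so I left it.

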